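# Pack the brass couplings in the dry-storage canister

## Task

Unscrew the red lid of the aluminium canister and swing it aside, put every brass coupling from the black mat into the canister together with the white desiccant cartridge that stands in the rack inside the cabinet's door, and shut the cabinet again. Then swing the lid back over the canister and screw it fully down. Leave the oil bottle, the screwdriver and the blue bin where they are.

Things in the scene. Friction and masses are not known exactly. Their poses are not given: they have to be found in the camera images.
- canister: open round aluminium canister fixed to the bench, blue band, outer diameter 128 mm, inner diameter 120 mm, floor 5 mm thick, rim 105 mm above the bench; origin at the centre of its underside, z up. A 12 mm upright post stands beside it, 90 mm from its axis towards 57 degrees (1.0 rad) left of its x axis; the lid's arm turns on that post
- canister_mouth (a point): centre of the canister's mouth, at rim height (105 mm)
- lid (a joint): twist of the lid's screw, rad: 0 = screwed fully down, grows as lid and knob turn counter-clockwise seen from above, stop at 2.8 (fully unscrewed). The lid rises 3.5 mm per rad. Its plug clears the rim from about 2.4 rad on: only then can it swing aside, or back over the mouth. Turning takes 0.1 N m of friction; it stays where it is left
- lid_arm (a joint): swing of the arm that carries the lid, rad: 0 = lid straight over the mouth (end stop), grows as the lid swings clockwise seen from above about the post, end stop at 2.05; the lid centre then stands about 154 mm from the canister's axis, along the canister's y axis. If the knob is held tight and not turned along with the arm, swinging twists the lid. Stays where it is left (0.08 N m friction)
- lid_knob (a point): where to grip the lid: on its axis, 22 mm above the underside of its black fluted round knob (50 mm diameter, 36 mm tall, white mark on top); 160 mm above the bench when screwed down, rises with the lid. Below the knob: the steel arm (16 mm wide, with a 40 mm collar, top 135 mm above the bench) and the red lid disc, 134 mm diameter, 10 mm thick, which lies on the rim when down
- lid_pivot (a point): axis of the arm's post, at the top of the arm (139 mm above the bench); the lid's axis is 90 mm from it
- cabinet: small white and grey cabinet fixed to the bench, 140 mm deep, 200 mm wide, 210 mm tall, closed on all sides but the front; origin at the centre of its underside, its front faces its -x, z up
- door (a joint): the cabinet's door, rad: 0 = shut, grows as it opens outwards (clockwise seen from above), end stop at 1.75. Its hinge is vertical at the front edge on the cabinet's +y side. Light friction, stays where it is left
- door_handle (a point): middle of the door's vertical round steel bar handle, 35 mm out from the door's face and 30 mm from the door's free edge; the bar is 10 mm thick and 96 mm long, its top 17 mm below the top of the door (door and cabinet top are 210 mm above the bench). x of this frame points into the door, y along the door towards the hinge. Can be pinched from above near its upper end
- door_hinge (a point): on the vertical hinge axis of the door, at mid-height of the door; same axes as door_handle. The door is 200 mm wide, 15 mm thick, from 50 to 210 mm above the bench
- rack_floor (a point): middle of the floor of the blue rack on the inner side of the door, 140 mm above the bench; it swings with the door. Inner space 60 mm (square to the door) by 148 mm (along the door) with a 15 mm high fence; x points away from the door's inner face, which is 32 mm from this point, y along the door towards the hinge
- capsule: white plastic desiccant cartridge with an orange band near its top, square bar 28 x 28 x 54 mm, 40 g; origin at its centre, z along its length (upright at the start), x and y square to its sides. Stands on the rack floor inside the shut cabinet; its centre is 27 mm above the rack floor
- mat: flat black rubber mat fixed to the bench, 220 x 220 x 3 mm; origin at the centre of its underside
- coupling0: a brass hexagonal hose coupling, 32 mm across the flats (37 mm across the corners), 34 mm tall, 0.12 kg, with a dark bore showing in each end; origin at its centre, z along its bore (it starts standing on the mat, origin 20 mm above the bench), x square to one pair of its six flats. May be absent.
- coupling1: a brass hexagonal hose coupling, 32 mm across the flats (37 mm across the corners), 34 mm tall, 0.12 kg, with a dark bore showing in each end; origin at its centre, z along its bore (it starts standing on the mat, origin 20 mm above the bench), x square to one pair of its six flats. May be absent.
- coupling2: a brass hexagonal hose coupling, 32 mm across the flats (37 mm across the corners), 34 mm tall, 0.12 kg, with a dark bore showing in each end; origin at its centre, z along its bore (it starts standing on the mat, origin 20 mm above the bench), x square to one pair of its six flats. May be absent.
- coupling3: a brass hexagonal hose coupling, 32 mm across the flats (37 mm across the corners), 34 mm tall, 0.12 kg, with a dark bore showing in each end; origin at its centre, z along its bore (it starts standing on the mat, origin 20 mm above the bench), x square to one pair of its six flats. May be absent.
- oil_bottle: yellow plastic bottle with a red cap, 52 mm diameter, 150 mm tall, upright; bystander; origin at the centre of its underside
- driver: red-handled screwdriver lying on the bench, 190 mm long; bystander; x along it
- bin: open blue plastic bin, 100 x 140 x 55 mm; bystander; origin at the centre of its underside
Things that resemble listed ones, but are neither listed nor needed, are in the scene too. What is shaped like the coupling3 but purple is not meant. What is shaped like the coupling0 but purple or turquoise is not meant.

How it is judged:
By the outcome, as a careful person would: the job done as asked, in the order asked, and still so for the second after the job is handed in, with the robot touching nothing.
Of coupling0, coupling1, coupling2, coupling3 only 2 to 4 are there at a start; the rules pass over those that are not, and their reading is None.
At some moment in a run one of coupling0, coupling1, coupling2, coupling3 may be knocked a few centimetres aside while the robot is not near it.
Once in a run the grip may slacken for a moment while it holds something.
It also fails if it takes over 210 s, if anything falls off the work surface, if the arm or the gripper's body presses on something with over 40 N, if the wrist force passes 120 N, or if a joint passes its speed limit or range.

## Robot

A 6-joint arm with a two-finger parallel gripper is mounted at the origin on the work surface. World frame = base frame: x ahead of the robot, y to its left, z up, the work surface at z = 0. Lengths are in m, angles in degrees, forces in N, time in s.
With the tool pointing down it reaches from about 0.375 to 0.9 m from the base axis. Payload 3.1 kg.
Tool frame: the origin (TCP) lies between the finger pads; the fingertips stand 22 mm ahead of it and the grasp point (between the pads) lies 3 mm ahead of it (bot.tip_extent is the distance from the TCP to the fingertips, in m); y points along the fingers, z is the direction in which the jaws open and shut, and the axes are right-handed (so a half turn about y gives the same grasp; the last joint's range is limited). The gripper opens to 87 mm and grips with 3 to 60 N. Pads are 19 mm wide; open, the fingers measure 117 mm over their backs; the gripper's body (75 mm by 190 mm) begins 51 mm behind the grasp point.
Start: joints at [57.783, 30.224, 82.088, -0, 67.689, -10.227], TCP at [0.234, 0.58, 0.245] pointing down, gripper open.
Joint ranges: [-176.69, 176.69], [-43.24, 126.21], [12.49, 139.97], [-82, 262], [0, 151.66], [-163.58, 163.58]. Speed limits (degrees/s): [159.86, 159.86, 180, 180, 180, 180].

## Interface

Orientations are given as a 3x3 rotation matrix whose columns are the frame's x, y, z axes.
In Python, from rig import bot, eyes, models gives the robot as it stands. The module is installed in compiled form; this text tells all that it offers.
- The arm moves only by the tool arm_command, never from a script. Its arguments are lists of equal length, an entry for each row: "translation": the shift along the tool's x, y, z each as a share of 0.08 m, from -1 to 1, a list of three; "rotation": the turn, a rotation vector about the tool's x, y, z each as a share of 60 degrees, from -1 to 1, a list of three; "grip": the closure, from -1 (fully open) to 1 (shut), so that 0 is half open. In form: {"translation": [[x, y, z], ...], "rotation": [[rx, ry, rz], ...], "grip": [grip, ...]}. A call has 1 to 5 rows; each row is the pose to reach, as a shift and turn from the pose commanded when the call began, along the tool's axes at that moment; what a row does not reach only later rows make up. A row lasts 1/10 s, in which the tool goes at most 50 mm and 8.59 degrees, less where a joint would pass 70% of its speed; a pose out of reach is approached as far as the arm can. A call with a number of a shift or a turn outside -1 to 1 is refused whole. A call with a gripper value outside its range is refused whole. The fingers move at their own pace and stop on an object; the grip force is fixed at half the most. Time passes only in rows, so rows that repeat a pose let the fingers close. It gives the time, the measured TCP pose, the force and the opening at its end, in the units of the state.
- bot.read_state(): the state, without advancing time (a new reading comes with each control period).
- eyes.capture(name): name is "scene" or "top" or "wrist"; returns a dict with "image" (384x512x3 uint8, blue, green, red), "mtx" (3x3 intrinsics, pixels), "rvec" (rotation vector, rad) and "tvec" (3), from world to camera coordinates, as OpenCV has them; the wrist camera has in their place "hand_eye" (4x4, takes a point from camera to tool coordinates, whose origin is the TCP and whose axes are the tool frame's). Camera axes: x right, y down, z forward; pixel columns grow to the right and rows downward; lengths in m; the calibration is good to about 2 mm. A picture is of the moment at which its call begins: read the wrist's pose just before it. There is no depth.
- bot.hand_in(): hands the job in, once; it reports no verdict.
Trained networks look in the newest picture that a camera, given by its name, has taken for a name from the list of things; names that differ only in an ending like _2 or _b are one class to them, and where a whole thing is asked for, a point or a joint stands for the part that bears it (a point fixed in the world has none). Each returns a list of dicts, best first, with "conf" (0 to 1); they miss things now and then, are a little off and sometimes report something else, mostly with a low value. They report only what shows in the picture. A call takes as long as a camera call. They do not tell look-alikes from the thing itself.
- models.recognise(camera, thing): "extent" ([left, top, right, bottom] as shares, 0 to 1, of the picture: columns of its width, rows of its height, round what is visible of it).
- models.spot_point(camera, thing): "point" ([column, row] as shares, 0 to 1, of the picture: columns of its width, rows of its height: a listed point, or the origin of a listed thing).
The state is a dict: "time_s": time; "joint_positions": joint angles; "qvel": joint speeds; "tau": joint torques, N m; "position": TCP position; "tcp_rot": TCP orientation; "force": force on the tool from outside, world axes, zero at the start; "moment": the same for the moment, N m; "opening": opening from 0.0 (shut) to 1.0 (fully open).
Only numpy, scipy, OpenCV 4.12 (cv2) and the standard library are available. Lean on these libraries where they do the work, as an engineer would, in place of code of your own. Each camera call takes 0.05 s, during which the arm holds its last target. There are 200 camera calls.

## Working session

There is one attempt and no reset: what is moved stays moved. The work goes in short steps, Python scripts to look and compute and a tool call to move; the robot and the scene stay as the last step left them, time stands still between calls to the robot, and variables do not carry over. Pictures are saved under pics/ and viewed, about 12 in all and at most 16, crops included, and the job is handed in when it is done.

Besides the shell and the picture viewer there is one more tool, called as a command line: name --argument value ..., lists and objects as JSON in quotes. arm_command: Moves the arm, as the interface text tells. Shift numbers are shares of 0.08 m and turn numbers shares of 60 degrees, none past 1 either way. Its arguments: {"type":"object","properties":{"translation":{"type":"array"},"rotation":{"type":"array"},"grip":{"type":"array"}},"required":["translation","rotation","grip"]}

```bash
mkdir -p pics
cat > h.py <<'E'
import numpy as np, cv2
from rig import bot, eyes, models
def cam(name):
    s=bot.read_state(); c=eyes.capture(name)
    if 'hand_eye' in c:
        T=np.eye(4);T[:3,:3]=s['tcp_rot'];T[:3,3]=s['position']
        M=T@np.array(c['hand_eye']); R=M[:3,:3]; o=M[:3,3]
    else:
        Rw=cv2.Rodrigues(np.array(c['rvec'],float))[0]; R=Rw.T; o=-R@np.array(c['tvec'],float).ravel()
    return dict(img=c['image'],K=np.array(c['mtx']),R=R,o=o,name=name)
def ray(c,u,v):
    d=c['R']@np.linalg.inv(c['K'])@np.array([u,v,1.]); return d/np.linalg.norm(d)
def onz(c,u,v,z):
    d=ray(c,u,v); return c['o']+d*(z-c['o'][2])/d[2]
def proj(c,p):
    q=c['K']@(c['R'].T@(np.array(p)-c['o'])); return q[:2]/q[2]
def tri(c1,p1,c2,p2):
    A=np.zeros((3,3));b=np.zeros(3)
    for c,p in((c1,p1),(c2,p2)):
        d=ray(c,*p);P=np.eye(3)-np.outer(d,d);A+=P;b+=P@c['o']
    return np.linalg.solve(A,b)
def pts(name,thing,minc=.3):
    return [(np.array(r['point'])*[512,384],r['conf']) for r in models.spot_point(name,thing) if r['conf']>=minc]
def st():
    s=bot.read_state(); print('t',s['time_s'],'pos',np.round(s['position'],4),'F',np.round(s['force'],1),'open',round(s['opening'],3)); print(np.round(s['tcp_rot'],3)); print(np.round(s['joint_positions'],1)); return s
def save(img,fn,scale=1): cv2.imwrite('pics/'+fn,cv2.resize(img,None,fx=scale,fy=scale,interpolation=cv2.INTER_CUBIC))
E
python3 - <<'E'
from h import *
st()
C={n:cam(n) for n in('scene','top')}
for n in C: save(C[n]['img'],n+'0.png',1.5)
for t in['canister_mouth','lid_knob','lid_pivot','door_handle','door_hinge','coupling0','mat','cabinet','capsule','oil_bottle','canister','bin']:
    for n in C: print(t,n,[(np.round(p).astype(int).tolist(),round(c,2)) for p,c in pts(n,t,.25)])
E
```

```text
t 0.0 pos [0.2336 0.579  0.2436] F [0.8 0.3 0.1] open 0.999
[[ 0.927 -0.001  0.374]
 [-0.374 -0.002  0.927]
 [-0.    -1.    -0.002]]
[ 57.8  30.3  82.2  -0.   67.7 -10.2]
canister_mouth scene [([365, 248], 0.66), ([281, 188], 0.37)]
canister_mouth top [([162, 213], 0.97), ([278, 194], 0.57), ([129, 196], 0.42)]
lid_knob scene [([372, 235], 0.88)]
lid_knob top [([152, 217], 0.78), ([281, 196], 0.53)]
lid_pivot scene [([259, 302], 0.7), ([380, 271], 0.67)]
lid_pivot top [([129, 196], 0.8)]
door_handle scene [([236, 122], 0.84)]
door_handle top [([371, 229], 0.6)]
door_hinge scene [([195, 154], 0.7)]
door_hinge top [([355, 162], 0.83), ([129, 196], 0.57)]
coupling0 scene [([303, 267], 0.75), ([282, 224], 0.71), ([203, 207], 0.68), ([240, 249], 0.6), ([283, 185], 0.59), ([258, 207], 0.51), ([305, 165], 0.46)]
coupling0 top [([196, 179], 0.72), ([279, 193], 0.7), ([243, 153], 0.6), ([293, 275], 0.5), ([282, 230], 0.49), ([315, 156], 0.47), ([249, 198], 0.46)]
mat scene [([281, 213], 0.93), ([370, 234], 0.74)]
mat top [([264, 215], 0.72)]
cabinet scene [([197, 157], 0.89)]
cabinet top [([383, 190], 0.93)]
capsule scene []
capsule top [([144, 148], 0.3)]
oil_bottle scene [([261, 302], 0.7)]
oil_bottle top [([199, 139], 0.87), ([128, 194], 0.26)]
canister scene [([356, 269], 0.61)]
canister top [([167, 220], 0.66), ([249, 198], 0.5)]
bin scene [([316, 350], 0.97)]
bin top [([142, 147], 0.76), ([386, 192], 0.51)]
```

View pics/scene0.png

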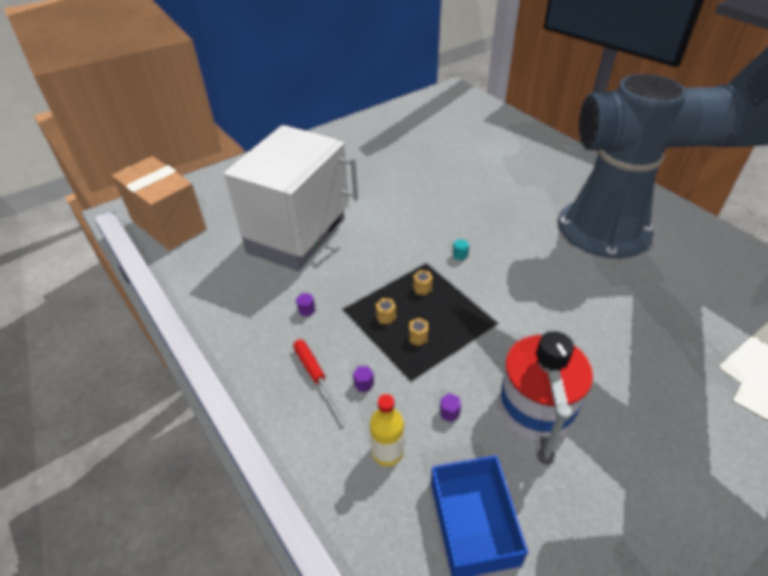

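View pics/top0.png

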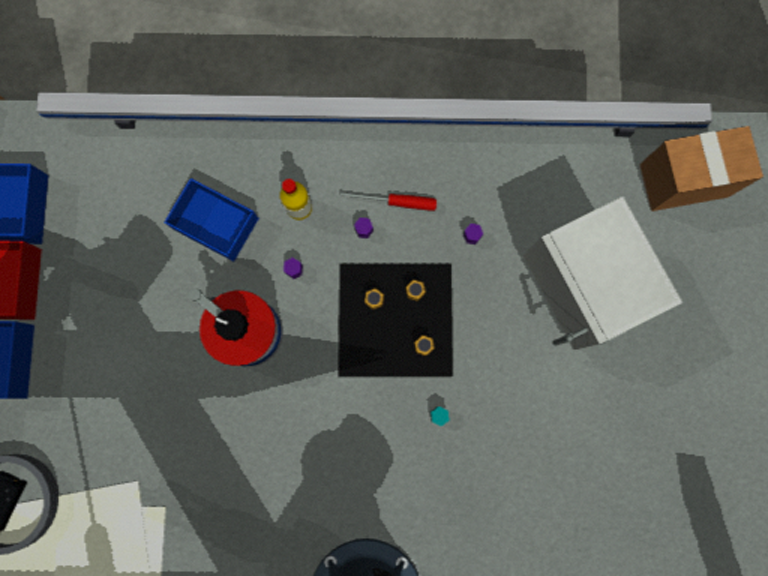

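Three brass couplings stand on the mat: top image (249,198), (277,193), (283,230) in 512-px units. The purple pieces (242,151), (315,155), (195,178) and the turquoise one (293,277) lie off the mat and are the wrong colour. The canister with its lid is at top (160,217), its post at (132,195). The cabinet is at the right, its handle at (371,228).

Run:
```python
from h import *
t=cam('top'); s=cam('scene')
print('top o',t['o'],'scene o',s['o'])
print('knob',tri(t,(154,217),s,(372,235)), onz(t,154,217,.17), onz(s,372,235,.165))
print('handle',tri(t,(371,228),s,(236,120)))
print('pivot',onz(t,131,195,.139), onz(s,376,273,.139))
for p in[(249,198.5),(277,193),(283,230)]: print('c',onz(t,*p,.037))
for p in[(281,207),(257,207),(278,221)]: print('c s',onz(s,257 if 0 else p[0],p[1],.02))
# mouth: fit red lid disc
hsv=cv2.cvtColor(t['img'],cv2.COLOR_BGR2HSV)
m=((hsv[...,0]<8)|(hsv[...,0]>172))&(hsv[...,1]>150)&(hsv[...,2]>60)
m[:, :120]=0; m[:180]=0; m[260:]=0; m[:,200:]=0
cs,_=cv2.findContours(m.astype(np.uint8),cv2.RETR_EXTERNAL,2); k=max(cs,key=cv2.contourArea)
(u,v),r=cv2.minEnclosingCircle(k); print(u,v,r,'lid',onz(t,u,v,.115), 'r', np.linalg.norm(onz(t,u+r,v,.115)-onz(t,u,v,.115)))
# cabinet top corners
for p in[(624,197),(681,301),(606,343),(543,237),(549,233),(600,340)]: print('cab',onz(t,p[0]/1.5,p[1]/1.5,.21))
for p in [(283,127),(345,143),(299,189),(226,174)]: print('cab s',onz(s,p[0]/1.5,p[1]/1.5,.21))
for p in [(340,264),(452,264),(452,376),(339,376)]: print('mat',onz(t,p[0]/1.5,p[1]/1.5,.003))
save(np.hstack([cv2.resize(t['img'][180:260,120:200],None,fx=5,fy=5),cv2.resize(t['img'][185:265,350:430],None,fx=5,fy=5)]),'crop1.png')
```

```text
top o [ 0.36944911 -0.03942722  1.31166326] scene o [0.97235379 0.49703684 0.81493899]
knob [0.47742506 0.23585493 0.15139743] [0.47754157 0.22879354 0.17      ] [0.48537877 0.24358353 0.165     ]
handle [ 0.46279441 -0.32729461  0.14350392]
pivot [0.53710795 0.29895648 0.139     ] [0.5358871  0.30599222 0.139     ]
c [ 0.54702712 -0.00648354  0.037     ]
c [ 0.56408736 -0.08576511  0.037     ]
c [ 0.45924139 -0.10370552  0.037     ]
c s [ 0.50981832 -0.04092957  0.02      ]
c s [ 0.56541265 -0.08299972  0.02      ]
c s [ 0.54942523 -0.00507641  0.02      ]
157.86000061035156 218.25999450683594 25.5141544342041 lid [0.47956982 0.23135351 0.115     ] r 0.06739663472968936
cab [ 0.70000477 -0.42712438  0.21      ]
cab [ 0.52561414 -0.51434365  0.21      ]
cab [ 0.45490881 -0.38922514  0.21      ]
cab [ 0.62916885 -0.2901029   0.21      ]
cab [ 0.63613385 -0.30019613  0.21      ]
cab [ 0.45962349 -0.37963221  0.21      ]
cab s [ 0.52713339 -0.50369187  0.21      ]
cab s [ 0.45617722 -0.36910208  0.21      ]
cab s [ 0.61265913 -0.28583907  0.21      ]
cab s [ 0.70021729 -0.41316644  0.21      ]
mat [0.61735705 0.06121056 0.003     ]
mat [ 0.62091921 -0.15793553  0.003     ]
mat [ 0.4033027  -0.15844189  0.003     ]
mat [0.39996624 0.05726937 0.003     ]
```

View pics/crop1.png

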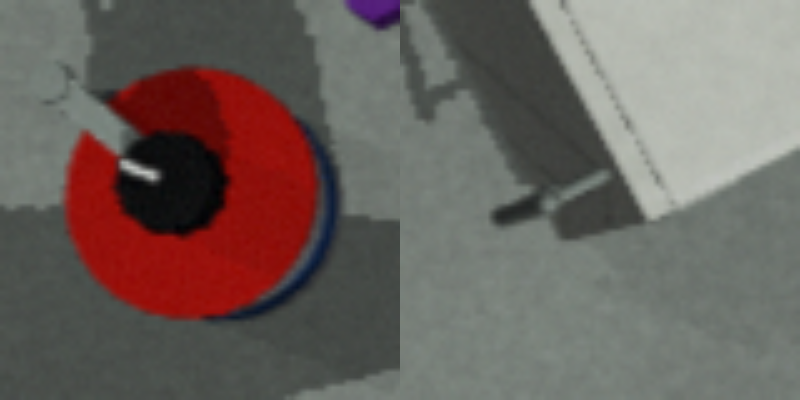

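Lid with its knob sits near (0.479, 0.231), its post towards the far left at about (0.537, 0.302). The door's hinge is at about (0.63, -0.29) and its free edge at (0.455, -0.389). I'm going above the knob first.

arm_command --translation '[[0.45,0,-0.29],[0.9,0,-0.58],[0.9,0,-0.58]]' --rotation '[[0,0,0],[0,0,0],[0,0,0]]' --grip '[-1,-1,-1]'

```text
time_s: 1.7
position: [0.2855, 0.5061, 0.2444]
tcp_rot: [[0.926, 0.0, 0.378], [-0.378, -0.003, 0.926], [0.001, -1.0, -0.003]]
force: [-0.0, 0.5, 0.3]
opening: 0.998
```

arm_command --translation '[[0.45,0,-0.29],[0.9,0,-0.58],[0.9,0,-0.58]]' --rotation '[[0,0,0],[0,0,0],[0,0,0]]' --grip '[-1,-1,-1]'

```text
time_s: 2.0
position: [0.335, 0.4368, 0.2446]
tcp_rot: [[0.926, 0.001, 0.379], [-0.379, -0.002, 0.926], [0.001, -1.0, -0.001]]
force: [-0.2, 0.2, 0.6]
opening: 1.001
```

arm_command --translation '[[0.45,0,-0.29],[0.9,0,-0.58],[0.9,0,-0.58]]' --rotation '[[0,0,0],[0,0,0],[0,0,0]]' --grip '[-1,-1,-1]'

```text
time_s: 2.3
position: [0.3846, 0.3676, 0.2447]
tcp_rot: [[0.926, 0.001, 0.379], [-0.379, -0.0, 0.926], [0.001, -1.0, 0.0]]
force: [-1.2, 0.1, -0.3]
opening: 1.003
```

arm_command --translation '[[0.45,0,-0.29],[0.9,0,-0.58],[0.9,0,-0.58]]' --rotation '[[0,0,0],[0,0,0],[0,0,0]]' --grip '[-1,-1,-1]'

```text
time_s: 2.6
position: [0.4343, 0.2981, 0.2448]
tcp_rot: [[0.926, 0.002, 0.378], [-0.378, 0.0, 0.926], [0.002, -1.0, 0.001]]
force: [-0.6, 1.0, -0.7]
opening: 1.0
```

arm_command --translation '[[0.45,0,-0.29],[0.9,0,-0.58],[0.9,0,-0.58]]' --rotation '[[0,0,0],[0,0,0],[0,0,0]]' --grip '[-1,-1,-1]'

```text
time_s: 2.9
position: [0.484, 0.2283, 0.2449]
tcp_rot: [[0.926, 0.003, 0.378], [-0.378, 0.0, 0.926], [0.003, -1.0, 0.001]]
force: [0.0, 0.1, 0.0]
opening: 0.997
```

arm_command --translation '[[0,0,0],[0,0,0],[0,0,0],[0,0,0],[0,0,0]]' --rotation '[[0,0.14,0],[0,0.28,0],[0,0.42,0],[0,0.56,0],[0,0.57,0]]' --grip '[-1,-1,-1,-1,-1]'

```text
time_s: 3.4
position: [0.48, 0.2317, 0.2446]
tcp_rot: [[0.557, -0.0, 0.83], [-0.83, 0.001, 0.557], [-0.001, -1.0, 0.0]]
force: [-0.5, -0.4, -0.5]
opening: 0.999
```

arm_command --translation '[[0,0,0],[0,0,0],[0,0,0],[0,0,0],[0,0,0]]' --rotation '[[0,0.14,0],[0,0.28,0],[0,0.42,0],[0,0.56,0],[0,0.57,0]]' --grip '[-1,-1,-1,-1,-1]'

```text
time_s: 3.9
position: [0.4804, 0.2309, 0.2446]
tcp_rot: [[-0.004, -0.0, 1.0], [-1.0, 0.001, -0.004], [-0.001, -1.0, -0.0]]
force: [-0.7, 0.2, 0.2]
opening: 0.997
```

Run:
```python
from h import *
st()
w=cam('wrist'); save(w['img'],'w1.png',1.2)
for t in['lid_knob','lid_pivot','canister_mouth']:
    print(t,[(p.round(),c) for p,c in pts('wrist',t)])
for p,c in pts('wrist','lid_knob'): print(onz(w,*p,.16))
for p,c in pts('wrist','lid_pivot'): print(onz(w,*p,.139))
```

```text
t 3.9 pos [0.4804 0.2309 0.2446] F [-0.7  0.2  0.2] open 0.997
[[-0.004 -0.     1.   ]
 [-1.     0.001 -0.004]
 [-0.001 -1.    -0.   ]]
[13.6 23.1 95.3  0.  61.6 13.8]
lid_knob [(array([258., 201.]), 0.62)]
lid_pivot [(array([328., 104.]), 0.84)]
canister_mouth [(array([257., 178.]), 0.98)]
[0.48039225 0.23354506 0.16      ]
[0.53561122 0.30646473 0.139     ]
```

View pics/w1.png

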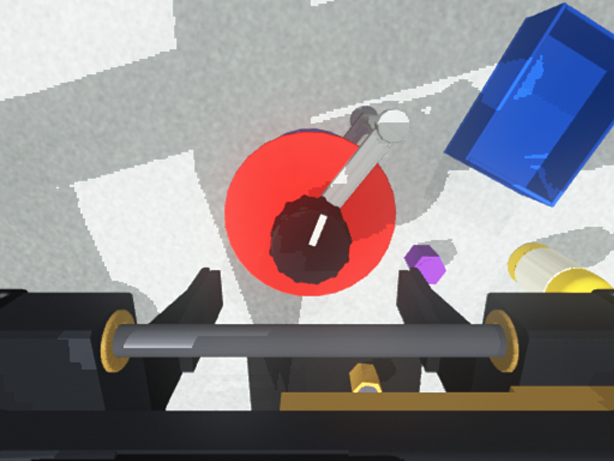

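Wrist view: black knob at (259,200), pivot end at (328,104), which gives the lid axis at about (0.480, 0.233) and the pivot at (0.536, 0.306). I'm going down to grip the knob and start unscrewing.

arm_command --translation '[[-0.025,0.4,0],[-0.025,0.8,0],[-0.025,1.0,0],[-0.025,1.0,0]]' --rotation '[[0,0,0],[0,0,0],[0,0,0],[0,0,0]]' --grip '[-1,-1,-1,-1]'

```text
time_s: 4.6
position: [0.4792, 0.2311, 0.1623]
tcp_rot: [[-0.006, -0.006, 1.0], [-1.0, -0.001, -0.006], [0.001, -1.0, -0.006]]
force: [-0.6, 0.0, -0.3]
opening: 0.998
```

arm_command --translation '[[0,0,0],[0,0,0],[0,0,0],[0,0,0],[0,0,0]]' --rotation '[[0,0,0],[0,0,0],[0,0,0],[0,0,0],[0,0,0]]' --grip '[1,1,1,1,1]'

```text
time_s: 5.1
position: [0.4812, 0.2317, 0.1652]
tcp_rot: [[-0.007, 0.001, 1.0], [-1.0, 0.0, -0.007], [-0.0, -1.0, 0.001]]
force: [-0.5, -0.0, -0.4]
opening: 0.632
```

arm_command --translation '[[0,0,0],[0,0,0],[0,0,0],[0,0,0],[0,0,0]]' --rotation '[[0,0,0],[0,0,0],[0,0,0],[0,0,0],[0,0,0]]' --grip '[1,1,1,1,1]'

```text
time_s: 5.6
position: [0.4808, 0.2317, 0.1649]
tcp_rot: [[-0.007, -0.0, 1.0], [-1.0, 0.0, -0.007], [-0.0, -1.0, -0.0]]
force: [-2.0, -0.2, 5.9]
opening: 0.567
```

arm_command --translation '[[0,-0.006,0],[0,-0.012,0],[0,-0.018,0],[0,-0.024,0],[0,-0.03,0]]' --rotation '[[0,-0.133,0],[0,-0.267,0],[0,-0.4,0],[0,-0.533,0],[0,-0.667,0]]' --grip '[1,1,1,1,1]'

```text
time_s: 6.1
position: [0.4817, 0.2319, 0.1674]
tcp_rot: [[0.642, 0.002, 0.767], [-0.767, 0.001, 0.642], [0.0, -1.0, 0.002]]
force: [-0.1, 0.9, 2.7]
opening: 0.566
```

arm_command --translation '[[0,-0.006,0],[0,-0.012,0],[0,-0.018,0],[0,-0.024,0],[0,-0.03,0]]' --rotation '[[0,-0.133,0],[0,-0.267,0],[0,-0.4,0],[0,-0.533,0],[0,-0.667,0]]' --grip '[1,1,1,1,1]'

```text
time_s: 6.6
position: [0.4822, 0.2327, 0.1698]
tcp_rot: [[0.985, 0.003, 0.175], [-0.175, 0.002, 0.985], [0.002, -1.0, 0.003]]
force: [0.9, 4.4, 2.5]
opening: 0.572
```

Run:
```python
from h import *
s=st(); print(s['moment'])
w=cam('wrist')
for t in['lid_knob','lid_pivot','canister_mouth']:
    print(t,[(p.round(),c) for p,c in pts('wrist',t)])
for p,c in pts('wrist','lid_pivot'): print(onz(w,*p,.144))
```

```text
t 6.6 pos [0.4822 0.2327 0.1698] F [0.9 4.4 2.5] open 0.572
[[ 0.985  0.003  0.175]
 [-0.175  0.002  0.985]
 [ 0.002 -1.     0.003]]
[ 13.7  29.3  99.3   0.1  51.2 -66.2]
[ 0.4154848   0.02675562 -0.14183626]
lid_knob [(array([257., 252.]), 0.86)]
lid_pivot []
canister_mouth [(array([255., 207.]), 0.95)]
```

arm_command --translation '[[0,-0.006,0],[0,-0.012,0],[0,-0.018,0],[0,-0.024,0],[0,-0.03,0]]' --rotation '[[0,-0.133,0],[0,-0.267,0],[0,-0.4,0],[0,-0.533,0],[0,-0.667,0]]' --grip '[1,1,1,1,1]'

```text
time_s: 7.35
position: [0.482, 0.2335, 0.1723]
tcp_rot: [[0.869, 0.003, -0.496], [0.496, 0.004, 0.869], [0.005, -1.0, 0.002]]
force: [-0.2, 8.7, 3.5]
opening: 0.569
```

arm_command --translation '[[0,-0.006,0],[0,-0.012,0],[0,-0.018,0],[0,-0.024,0],[0,-0.03,0]]' --rotation '[[0,-0.133,0],[0,-0.267,0],[0,-0.4,0],[0,-0.533,0],[0,-0.65,0]]' --grip '[1,1,1,1,1]'

```text
time_s: 7.85
position: [0.4802, 0.2318, 0.1735]
tcp_rot: [[0.366, -0.002, -0.931], [0.931, 0.001, 0.366], [0.0, -1.0, 0.002]]
force: [-0.1, -0.2, -3.4]
opening: 0.567
```

Run:
```python
from h import *
s=st(); print(s['moment'])
c={n:cam(n) for n in('wrist','top','scene')}
w,t,s=c['wrist'],c['top'],c['scene']
save(np.hstack([cv2.resize(w['img'],(533,400)),cv2.resize(s['img'][200:320,330:410],None,fx=10/3,fy=10/3)]),'w2.png')
```

```text
t 7.85 pos [0.4802 0.2318 0.1735] F [-0.1 -0.2 -3.4] open 0.567
[[ 0.366 -0.002 -0.931]
 [ 0.931  0.001  0.366]
 [ 0.    -1.     0.002]]
[ 1.370e+01  2.890e+01  9.920e+01  1.000e-01  5.190e+01 -1.449e+02]
[ 0.15593729 -0.01913521 -1.10486328]
```

View pics/w2.png

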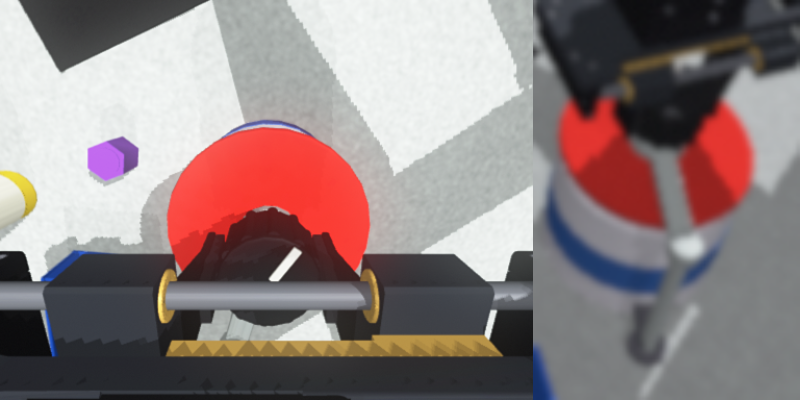

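Lid has turned about 2.78 rad, and the moment shows it has reached the stop. Working out the arc about the post.

Run:
```python
import numpy as np
px,pz=.0870,-.0244
for k in range(1,6):
    a=np.radians(7.7*k); print(k,np.round([(px-(px*np.cos(a)+pz*np.sin(a)))/.08,(pz-(-px*np.sin(a)+pz*np.cos(a)))/.08],3),round(7.7*k/60,3))
```

```text
1 [0.051 0.143] 0.128
2 [0.12  0.278] 0.257
3 [0.207 0.402] 0.385
4 [0.31  0.514] 0.513
5 [0.426 0.611] 0.642
```

arm_command --translation '[[0.05,0,0.143],[0.12,0,0.278],[0.207,0,0.402],[0.31,0,0.514],[0.426,0,0.611]]' --rotation '[[0,0.128,0],[0,0.257,0],[0,0.385,0],[0,0.513,0],[0,0.642,0]]' --grip '[1,1,1,1,1]'

```text
time_s: 8.5
position: [0.4475, 0.2805, 0.1734]
tcp_rot: [[0.869, -0.001, -0.495], [0.495, -0.002, 0.869], [-0.002, -1.0, -0.001]]
force: [2.5, -1.4, -3.2]
opening: 0.568
```

Run:
```python
from h import *
s=st(); print(s['moment'])
```

```text
t 8.5 pos [0.4475 0.2805 0.1734] F [ 2.5 -1.4 -3.2] open 0.568
[[ 0.869 -0.001 -0.495]
 [ 0.495 -0.002  0.869]
 [-0.002 -1.    -0.001]]
[ 20.   28.6  99.9  -0.1  51.5 -99.6]
[ 0.4898957  -0.04144214  0.05789439]
```

Forces are low, so I continue.

arm_command --translation '[[0.05,0,0.143],[0.12,0,0.278],[0.207,0,0.402],[0.31,0,0.514],[0.426,0,0.611]]' --rotation '[[0,0.128,0],[0,0.257,0],[0,0.385,0],[0,0.513,0],[0,0.642,0]]' --grip '[1,1,1,1,1]'

```text
time_s: 9.0
position: [0.4517, 0.3403, 0.1734]
tcp_rot: [[0.988, -0.002, 0.154], [-0.154, -0.002, 0.988], [-0.002, -1.0, -0.002]]
force: [-1.0, 0.8, -1.4]
opening: 0.572
```

arm_command --translation '[[0.05,0,0.143],[0.12,0,0.278],[0.207,0,0.402],[0.31,0,0.514],[0.426,0,0.611]]' --rotation '[[0,0.128,0],[0,0.257,0],[0,0.385,0],[0,0.513,0],[0,0.642,0]]' --grip '[1,1,1,1,1]'

```text
time_s: 9.5
position: [0.4924, 0.3847, 0.1734]
tcp_rot: [[0.677, -0.003, 0.736], [-0.736, 0.0, 0.677], [-0.002, -1.0, -0.002]]
force: [-3.2, 3.1, -0.5]
opening: 0.565
```

arm_command --translation '[[0,0,0],[0,0,0],[0,0,0],[0,0,0]]' --rotation '[[0,0,0],[0,0,0],[0,0,0],[0,0,0]]' --grip '[1,-1,-1,-1]'

```text
time_s: 9.9
position: [0.4935, 0.383, 0.1739]
tcp_rot: [[0.683, -0.0, 0.73], [-0.73, -0.002, 0.683], [0.001, -1.0, -0.001]]
force: [0.1, -0.2, -1.4]
opening: 0.757
```

arm_command --translation '[[0,0,0],[0,-0.5,0],[0,-1.0,0],[0,-1.0,0]]' --rotation '[[0,0,0],[0,0,0],[0,0,0],[0,0,0]]' --grip '[-1,-1,-1,-1]'

```text
time_s: 10.3
position: [0.4969, 0.3854, 0.2604]
tcp_rot: [[0.683, 0.011, 0.73], [-0.73, 0.006, 0.683], [0.004, -1.0, 0.012]]
force: [0.8, 0.7, 0.3]
opening: 0.989
```

Run:
```python
from h import *
s=st()
t=cam('top'); save(t['img'],'t3.png',1.5)
w=cam('wrist')
for n in['lid_knob','lid_pivot']:
    for p,c in pts('wrist',n): print(n,p.round(),c,onz(w,*p,.169 if n=='lid_knob' else .149))
for p,c in pts('top','canister_mouth'): print('mouth',p.round(),c,onz(t,*p,.105))
```

```text
t 10.3 pos [0.4969 0.3854 0.2604] F [0.8 0.7 0.3] open 0.989
[[ 0.683  0.011  0.73 ]
 [-0.73   0.006  0.683]
 [ 0.004 -1.     0.012]]
[ 27.6  29.3  81.   -0.   68.9 -15.4]
lid_knob [254. 198.] 0.58 [0.4922665  0.38607848 0.169     ]
lid_pivot [229. 272.] 0.95 [0.53019548 0.30972253 0.149     ]
mouth [160. 214.] 0.67 [0.49093385 0.22897038 0.105     ]
```

View pics/t3.png

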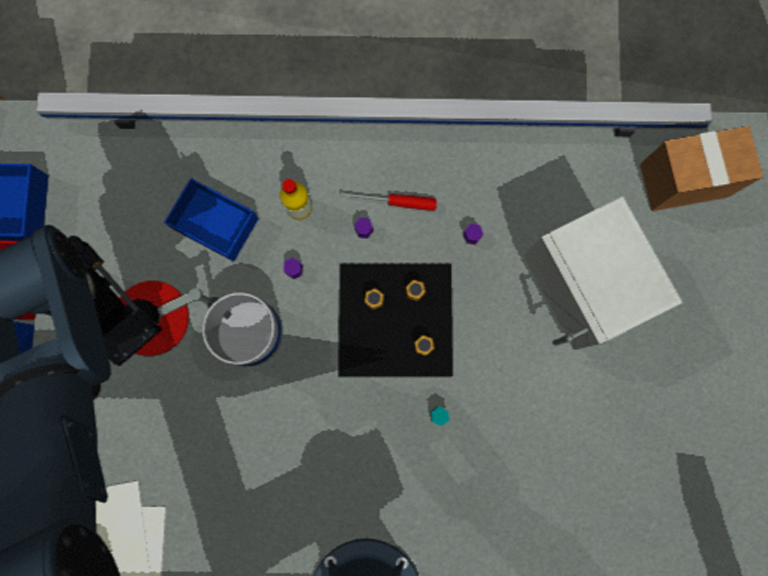

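Lid now stands aside at the left, the canister mouth is open at (160,219) and the three couplings have not moved. Next I go above coupling A.

arm_command --translation '[[0.5,0,-0.36],[1.0,0,-0.715],[1.0,0,-0.715]]' --rotation '[[0,0,0],[0,0,0],[0,0,0]]' --grip '[-1,-1,-1]'

```text
time_s: 10.85
position: [0.5062, 0.2813, 0.2523]
tcp_rot: [[0.68, -0.004, 0.733], [-0.733, -0.004, 0.68], [0.0, -1.0, -0.006]]
force: [0.8, 0.0, -1.0]
opening: 1.001
```

arm_command --translation '[[0.5,0,-0.36],[1.0,0,-0.715],[1.0,0,-0.715]]' --rotation '[[0,0,0],[0,0,0],[0,0,0]]' --grip '[-1,-1,-1]'

```text
time_s: 11.15
position: [0.5197, 0.1844, 0.2529]
tcp_rot: [[0.679, -0.003, 0.734], [-0.734, -0.002, 0.679], [0.0, -1.0, -0.004]]
force: [0.6, 0.3, 0.0]
opening: 1.0
```

arm_command --translation '[[0.5,0,-0.36],[1.0,0,-0.715],[1.0,0,-0.715]]' --rotation '[[0,0,0],[0,0,0],[0,0,0]]' --grip '[-1,-1,-1]'

```text
time_s: 11.45
position: [0.5333, 0.0875, 0.2532]
tcp_rot: [[0.679, -0.001, 0.734], [-0.734, -0.002, 0.679], [0.001, -1.0, -0.002]]
force: [0.5, 0.7, -0.6]
opening: 0.997
```

arm_command --translation '[[0.5,0.3,-0.36],[1.0,0.6,-0.715],[1.0,0.6,-0.715],[1.0,0.6,-0.715]]' --rotation '[[0,0,0],[0,0,0],[0,0,0],[0,0,0]]' --grip '[-1,-1,-1,-1]'

```text
time_s: 11.85
position: [0.5447, -0.006, 0.2045]
tcp_rot: [[0.682, -0.004, 0.732], [-0.732, 0.002, 0.682], [-0.004, -1.0, -0.002]]
force: [-1.2, 1.0, -0.6]
opening: 1.001
```

Run:
```python
from h import *
s=st()
w=cam('wrist'); save(w['img'],'w4.png',1.5)
for p,c in pts('wrist','coupling0',.2): print(p.round(),round(c,2),onz(w,*p,.02).round(4))
```

```text
t 11.85 pos [ 0.5447 -0.006   0.2045] F [-1.2  1.  -0.6] open 1.001
[[ 0.682 -0.004  0.732]
 [-0.732  0.002  0.682]
 [-0.004 -1.    -0.002]]
[-12.4  27.2  95.9   0.1  57.1 -55.4]
[406.  99.] 0.88 [0.6037 0.1551 0.02  ]
[ 29. 119.] 0.84 [ 0.3304 -0.1274  0.02  ]
[146. 179.] 0.8 [ 0.4598 -0.0963  0.02  ]
[259. 172.] 0.78 [ 0.5458 -0.0037  0.02  ]
[226. 231.] 0.77 [ 0.566  -0.0829  0.02  ]
[357. 236.] 0.76 [0.6838 0.0187 0.02  ]
[233. 339.] 0.57 [ 0.6776 -0.1953  0.02  ]
```

View pics/w4.png

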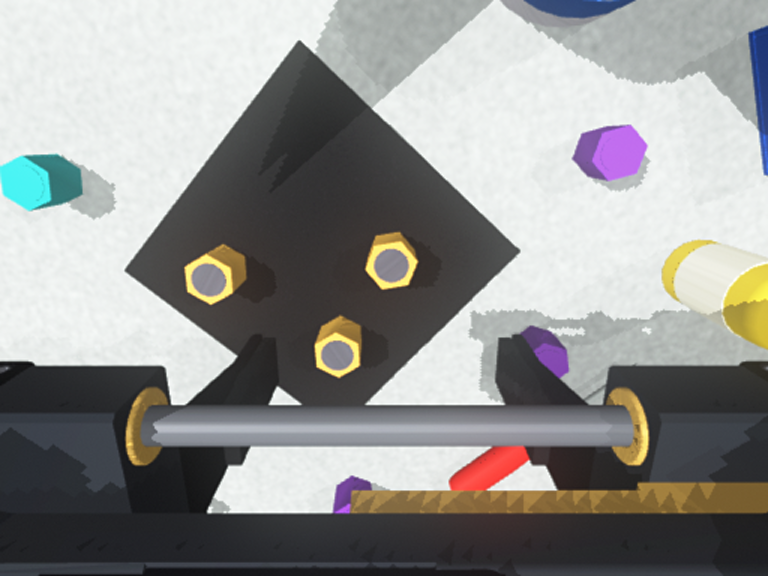

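Wrist picture (512-px units): couplings on the mat at (260,174), (226,236) and (140,187). All are brass hexagons with a bore. The turquoise (20,120) and purple (407,102), (365,235) pieces lie off the mat. This enlarged view confirms the three, and I fit their yaw next.

```bash
cat >> h.py <<'E'
def hexes(w,seeds,zt=.037):
    hsv=cv2.cvtColor(w['img'],cv2.COLOR_BGR2HSV)
    out=[]
    for s in seeds:
        u,v=proj(w,[s[0],s[1],zt])
        m=((hsv[...,0]>12)&(hsv[...,0]<32)&(hsv[...,1]>90)&(hsv[...,2]>215)).astype(np.uint8)
        y,x=np.nonzero(m); k=np.hypot(x-u,y-v)<26
        P=np.array([onz(w,a,b,zt)[:2] for a,b in zip(x[k],y[k])],np.float32)
        H=cv2.convexHull(P)[:,0]
        best=None
        c0=np.array(s[:2])
        from scipy.optimize import minimize
        # hull pixel support vs model hexagon: support function match
        th=np.radians(np.arange(0,360,5)); D=np.stack([np.cos(th),np.sin(th)],1); h=(H@D.T).max(0)
        def f(q):
            a=q[2]+np.radians(np.arange(30,390,60)); V=q[:2]+.0185*np.stack([np.cos(a),np.sin(a)],1)
            return np.sum(((V@D.T).max(0)-h)**2)*1e6
        for a0 in np.radians([0,15,30,45]):
            r=minimize(f,[*H.mean(0),a0],method='Nelder-Mead',options=dict(xatol=1e-5,fatol=1e-4,maxiter=800))
            if best is None or r.fun<best.fun: best=r
        out.append((best.x[:2].round(4),round(np.degrees(best.x[2])%60,1),round(best.fun/72,2),int(k.sum())))
    return out
E
python3 - <<'E'
from h import *
w=cam('wrist')
for r in hexes(w,[(.547,-.005),(.566,-.084),(.459,-.1)]): print(r)
E
```

```text
(array([ 0.5474, -0.0034]), np.float64(22.4), np.float64(0.11), 372)
(array([ 0.5653, -0.0816]), np.float64(43.8), np.float64(0.19), 316)
(array([ 0.4602, -0.0996]), np.float64(41.3), np.float64(0.12), 365)
```

```bash
cat >> h.py <<'E'
def Ry(yaw):
    a=np.radians(yaw); x=np.array([np.cos(a),np.sin(a),0]); y=np.array([0,0,-1.]); return np.stack([x,y,np.cross(x,y)],1)
def plan(way,start=None):
    """way: list of (x,y,z,yaw_of_tool_x). prints calls: n rows, final translation, final rot y"""
    if start is None:
        s=bot.read_state(); p=np.array(s['position']); R=np.array(s['tcp_rot']); yaw=np.degrees(np.arctan2(R[1,0],R[0,0]))
    else: p=np.array(start[:3],float); yaw=start[3]
    for w in way:
        first=True
        while 1:
            d=np.array(w[:3])-p; dy=w[3]-yaw
            loc=Ry(yaw).T@d; n=max(np.abs(loc).max()/.0799,abs(dy)/39,1e-9)
            n=int(np.ceil(n-1e-3)) or 1
            st_=(loc/n/.08).round(3); r=round(-dy/n/60,3)
            rows=max(int(np.ceil(np.linalg.norm(st_)*.08/.045-1e-6)),int(np.ceil(abs(r)*60/8.5-1e-6)),1)
            print('rows',rows,'T',st_.tolist(),'ry',r, '->' if n>1 else '** at '+str(w))
            p=p+Ry(yaw)@(st_*.08); yaw=yaw-r*60
            if n==1: break
CAN=(.4805,.2305)
E
python3 - <<'E'
from h import *
st()
plan([(.5474,-.0034,.10,-67.6),(.5474,-.0034,.028,-67.6),(.5474,-.0034,.20,-67.6),(CAN[0]+.0107,CAN[1]-.026,.20,-67.6),(CAN[0]+.0107,CAN[1]-.026,.072,-67.6)])
E
```

```text
t 12.0 pos [ 0.5452 -0.0042  0.2064] F [-0.   0.7  0.2] open 1.001
[[ 0.684  0.     0.729]
 [-0.729  0.001  0.684]
 [-0.001 -1.     0.001]]
[-12.2  27.   95.9   0.1  57.1 -55.4]
rows 2 T [0.006, 0.665, 0.014] ry 0.173 ->
rows 2 T [0.003, 0.665, 0.014] ry 0.174 ** at (0.5474, -0.0034, 0.1, -67.6)
rows 2 T [0.0, 0.9, -0.0] ry -0.0 ** at (0.5474, -0.0034, 0.028, -67.6)
rows 2 T [0.0, -0.717, -0.0] ry -0.0 ->
rows 2 T [0.0, -0.717, -0.0] ry -0.0 ->
rows 2 T [0.0, -0.716, -0.0] ry -0.0 ** at (0.5474, -0.0034, 0.2, -67.6)
rows 2 T [-0.89, -0.0, 0.113] ry -0.0 ->
rows 2 T [-0.89, -0.0, 0.113] ry -0.0 ->
rows 2 T [-0.89, -0.0, 0.113] ry -0.0 ** at (0.49119999999999997, 0.20450000000000002, 0.2, -67.6)
rows 2 T [-0.0, 0.8, 0.0] ry -0.0 ->
rows 2 T [-0.0, 0.8, 0.0] ry -0.0 ** at (0.49119999999999997, 0.20450000000000002, 0.072, -67.6)
```

arm_command --translation '[[0,0.33,0.007],[0.006,0.665,0.014]]' --rotation '[[0,0.09,0],[0,0.173,0]]' --grip '[-1,-1]'

```text
time_s: 12.2
position: [0.5475, -0.0038, 0.1542]
tcp_rot: [[0.54, 0.005, 0.842], [-0.842, -0.001, 0.54], [0.003, -1.0, 0.004]]
force: [0.6, 0.3, -1.9]
opening: 1.001
```

arm_command --translation '[[0,0.33,0.007],[0.003,0.665,0.014]]' --rotation '[[0,0.09,0],[0,0.174,0]]' --grip '[-1,-1]'

```text
time_s: 12.4
position: [0.548, -0.0032, 0.0999]
tcp_rot: [[0.378, 0.002, 0.926], [-0.926, -0.0, 0.378], [0.001, -1.0, 0.002]]
force: [0.1, -0.5, -0.2]
opening: 0.998
```

arm_command --translation '[[0,0.3,0],[0,0.6,0],[0,0.8,0],[0,0.88,0],[0,0.88,0]]' --rotation '[[0,0,0],[0,0,0],[0,0,0],[0,0,0],[0,0,0]]' --grip '[-1,-1,-1,-1,-1]'

```text
time_s: 12.9
position: [0.5473, -0.0039, 0.0292]
tcp_rot: [[0.381, -0.001, 0.925], [-0.925, 0.0, 0.381], [-0.001, -1.0, -0.0]]
force: [0.7, 0.0, -0.0]
opening: 0.997
```

arm_command --translation '[[0,0,0],[0,0,0],[0,0,0],[0,0,0],[0,0,0]]' --rotation '[[0,0,0],[0,0,0],[0,0,0],[0,0,0],[0,0,0]]' --grip '[1,1,1,1,1]'

```text
time_s: 13.4
position: [0.5476, -0.0054, 0.0297]
tcp_rot: [[0.379, 0.001, 0.925], [-0.925, -0.0, 0.379], [0.0, -1.0, 0.001]]
force: [0.4, -0.4, -0.0]
opening: 0.628
```

arm_command --translation '[[0,0,0],[0,0,0],[0,0,0],[0,0,0],[0,0,0]]' --rotation '[[0,0,0],[0,0,0],[0,0,0],[0,0,0],[0,0,0]]' --grip '[1,1,1,1,1]'

```text
time_s: 13.9
position: [0.5474, -0.0053, 0.0293]
tcp_rot: [[0.379, -0.0, 0.925], [-0.925, -0.0, 0.379], [-0.0, -1.0, -0.0]]
force: [0.3, -0.7, -0.6]
opening: 0.362
```

arm_command --translation '[[0,-0.3,0],[0,-0.7,0]]' --rotation '[[0,0,0],[0,0,0]]' --grip '[1,1]'

```text
time_s: 14.1
position: [0.5458, -0.005, 0.0842]
tcp_rot: [[0.379, -0.005, 0.925], [-0.925, 0.001, 0.379], [-0.003, -1.0, -0.004]]
force: [0.6, -0.4, -0.7]
opening: 0.368
```

arm_command --translation '[[0,-0.4,0],[-0.3,-0.8,0.05]]' --rotation '[[0,0,0],[0,0,0]]' --grip '[1,1]'

```text
time_s: 14.3
position: [0.5432, 0.0166, 0.1504]
tcp_rot: [[0.376, 0.002, 0.926], [-0.926, -0.001, 0.376], [0.002, -1.0, 0.001]]
force: [0.0, -0.4, -1.8]
opening: 0.364
```

arm_command --translation '[[-0.4,-0.3,0.05],[-0.8,-0.65,0.1]]' --rotation '[[0,0,0],[0,0,0]]' --grip '[1,1]'

```text
time_s: 14.5
position: [0.5243, 0.0814, 0.202]
tcp_rot: [[0.378, -0.001, 0.926], [-0.926, 0.0, 0.378], [-0.001, -1.0, -0.001]]
force: [0.7, -0.3, -1.0]
opening: 0.365
```

arm_command --translation '[[-0.4,0,0.05],[-0.8,0,0.1]]' --rotation '[[0,0,0],[0,0,0]]' --grip '[1,1]'

```text
time_s: 14.7
position: [0.5081, 0.1441, 0.2024]
tcp_rot: [[0.379, 0.002, 0.925], [-0.925, 0.0, 0.379], [0.001, -1.0, 0.002]]
force: [-0.1, 0.7, -2.2]
opening: 0.363
```

arm_command --translation '[[-0.4,0,0.05],[-0.78,0,0.09],[-0.78,0,0.09],[-0.78,0,0.09]]' --rotation '[[0,0,0],[0,0,0],[0,0,0],[0,0,0]]' --grip '[1,1,1,1]'

```text
time_s: 15.1
position: [0.4907, 0.2038, 0.2011]
tcp_rot: [[0.381, -0.001, 0.925], [-0.925, -0.001, 0.381], [0.0, -1.0, -0.001]]
force: [0.4, -0.9, -0.8]
opening: 0.366
```

Run:
```python
from h import *
st()
t=cam('top')
print([(onz(t,*p,.105).round(4),round(c,2)) for p,c in pts('top','canister_mouth')])
plan([(CAN[0]+.0107,CAN[1]-.026,.20,-67.6),(CAN[0]+.0107,CAN[1]-.026,.072,-67.6)])
# fit rim ellipse in earlier picture t3
g=cv2.cvtColor(cv2.imread('pics/t3.png'),cv2.COLOR_BGR2GRAY)
c=cv2.HoughCircles(g[270:390,190:295],cv2.HOUGH_GRADIENT,1,50,param1=120,param2=15,minRadius=32,maxRadius=42)
for q in c[0]: print(q,onz(t,(q[0]+190)/1.5,(q[1]+270)/1.5,.105))
```

```text
t 15.1 pos [0.4907 0.2038 0.2011] F [ 0.4 -0.9 -0.8] open 0.366
[[ 0.381 -0.001  0.925]
 [-0.925 -0.001  0.381]
 [ 0.    -1.    -0.001]]
[ 10.5  26.5  98.1  -0.   55.5 -11.9]
[]
rows 1 T [-0.021, 0.015, 0.006] ry -0.002 ** at (0.49119999999999997, 0.20450000000000002, 0.2, -67.6)
rows 2 T [-0.0, 0.8, -0.0] ry -0.0 ->
rows 2 T [-0.0, 0.8, -0.0] ry -0.0 ** at (0.49119999999999997, 0.20450000000000002, 0.072, -67.6)
[47.5 58.5 35.8] [0.47853301 0.2322584  0.105     ]
```

arm_command --translation '[[0,0.4,0],[0,0.8,0]]' --rotation '[[0,0,0],[0,0,0]]' --grip '[1,1]'

```text
time_s: 15.4
position: [0.493, 0.2024, 0.1376]
tcp_rot: [[0.378, 0.004, 0.926], [-0.926, 0.0, 0.378], [0.001, -1.0, 0.004]]
force: [-0.4, -0.2, -1.5]
opening: 0.364
```

arm_command --translation '[[0,0.3,0],[0,0.6,0],[0,0.8,0],[0,0.8,0]]' --rotation '[[0,0,0],[0,0,0],[0,0,0],[0,0,0]]' --grip '[1,1,1,1]'

```text
time_s: 15.8
position: [0.4903, 0.2019, 0.0712]
tcp_rot: [[0.377, -0.005, 0.926], [-0.926, -0.001, 0.377], [-0.001, -1.0, -0.005]]
force: [-1.5, -0.5, -1.0]
opening: 0.362
```

arm_command --translation '[[0,0,0],[0,0,0],[0,0,0],[0,0,0]]' --rotation '[[0,0,0],[0,0,0],[0,0,0],[0,0,0]]' --grip '[0.05,0.05,0.05,0.05]'

```text
time_s: 16.2
position: [0.4919, 0.2035, 0.0743]
tcp_rot: [[0.379, 0.002, 0.925], [-0.925, 0.0, 0.379], [0.0, -1.0, 0.002]]
force: [0.2, -0.5, 0.9]
opening: 0.469
```

arm_command --translation '[[0,-0.4,0],[0,-0.9,0],[0,-1,0]]' --rotation '[[0,0,0],[0,0,0],[0,0,0]]' --grip '[0.05,0.05,0.05]'

```text
time_s: 16.5
position: [0.4938, 0.2041, 0.1575]
tcp_rot: [[0.38, 0.008, 0.925], [-0.925, 0.002, 0.38], [0.002, -1.0, 0.008]]
force: [0.4, 0.2, 0.9]
opening: 0.474
```

arm_command --translation '[[0,-0.4,0],[0,-0.6,0],[0,-0.6,0]]' --rotation '[[0,0,0],[0,0,0],[0,0,0]]' --grip '[-1,-1,-1]'

```text
time_s: 16.8
position: [0.4927, 0.2039, 0.2036]
tcp_rot: [[0.38, 0.006, 0.925], [-0.925, 0.001, 0.38], [0.001, -1.0, 0.006]]
force: [-0.4, -0.7, 0.1]
opening: 0.666
```

Run:
```python
from h import *
st()
t=cam('top'); s=cam('scene')
for p,c in pts('top','coupling1',.25): print('top',p.round(),round(c,2),onz(t,*p,.02).round(3))
for p,c in pts('scene','coupling1',.25): print('scene',p.round(),round(c,2),onz(s,*p,.02).round(3))
plan([(.5653,-.0816,.20,13.8),(.5653,-.0816,.10,13.8)])
```

```text
t 16.8 pos [0.4927 0.2039 0.2036] F [-0.4 -0.7  0.1] open 0.666
[[ 0.38   0.006  0.925]
 [-0.925  0.001  0.38 ]
 [ 0.001 -1.     0.006]]
[ 10.5  26.2  98.   -0.   55.5 -11.8]
top [195. 178.] 0.71 [0.608 0.15  0.02 ]
top [313. 158.] 0.63 [ 0.672 -0.19   0.02 ]
top [178. 216.] 0.57 [0.496 0.196 0.02 ]
top [281. 230.] 0.56 [ 0.46  -0.099  0.02 ]
top [279. 193.] 0.55 [ 0.568 -0.093  0.02 ]
top [294. 277.] 0.52 [ 0.329 -0.137  0.02 ]
top [242. 152.] 0.47 [0.687 0.017 0.02 ]
scene [256. 210.] 0.73 [ 0.576 -0.075  0.02 ]
scene [241. 250.] 0.68 [0.686 0.013 0.02 ]
scene [347. 263.] 0.53 [0.496 0.209 0.02 ]
scene [302. 267.] 0.51 [0.595 0.149 0.02 ]
scene [201. 203.] 0.48 [ 0.688 -0.193  0.02 ]
scene [306. 165.] 0.47 [ 0.33  -0.136  0.02 ]
scene [282. 188.] 0.46 [ 0.457 -0.101  0.02 ]
rows 3 T [0.913, 0.0, -0.121] ry -0.34 ->
rows 3 T [0.813, 0.0, -0.431] ry -0.339 ->
rows 3 T [0.613, 0.001, -0.687] ry -0.34 ->
rows 3 T [0.334, 0.0, -0.858] ry -0.339 ** at (0.5653, -0.0816, 0.2, 13.8)
rows 2 T [0.0, 0.625, 0.0] ry -0.0 ->
rows 2 T [0.0, 0.625, 0.0] ry -0.0 ** at (0.5653, -0.0816, 0.1, 13.8)
```

Coupling A is in the canister. On to B.

arm_command --translation '[[0.3,0,-0.04],[0.6,0,-0.08],[0.913,0,-0.121]]' --rotation '[[0,-0.113,0],[0,-0.227,0],[0,-0.34,0]]' --grip '[-1,-1,-1]'

```text
time_s: 17.3
position: [0.5093, 0.1316, 0.1998]
tcp_rot: [[0.682, -0.003, 0.731], [-0.731, -0.0, 0.682], [-0.002, -1.0, -0.002]]
force: [1.0, 0.2, 0.7]
opening: 0.99
```

arm_command --translation '[[0.27,0,-0.14],[0.54,0,-0.29],[0.813,0,-0.431]]' --rotation '[[0,-0.113,0],[0,-0.227,0],[0,-0.34,0]]' --grip '[-1,-1,-1]'

```text
time_s: 17.6
position: [0.528, 0.0601, 0.1998]
tcp_rot: [[0.894, -0.003, 0.448], [-0.448, 0.0, 0.894], [-0.003, -1.0, -0.001]]
force: [-0.5, 0.8, -0.5]
opening: 0.995
```

arm_command --translation '[[0.2,0,-0.23],[0.41,0,-0.46],[0.613,0,-0.687]]' --rotation '[[0,-0.113,0],[0,-0.227,0],[0,-0.34,0]]' --grip '[-1,-1,-1]'

```text
time_s: 17.9
position: [0.547, -0.0111, 0.1997]
tcp_rot: [[0.994, -0.003, 0.109], [-0.109, 0.001, 0.994], [-0.003, -1.0, 0.0]]
force: [0.1, -0.4, 0.5]
opening: 1.002
```

arm_command --translation '[[0.11,0,-0.29],[0.22,0,-0.57],[0.334,0,-0.858],[0.334,0,-0.858],[0.334,0,-0.858]]' --rotation '[[0,-0.113,0],[0,-0.227,0],[0,-0.34,0],[0,-0.34,0],[0,-0.34,0]]' --grip '[-1,-1,-1,-1,-1]'

```text
time_s: 18.4
position: [0.5655, -0.0814, 0.1998]
tcp_rot: [[0.971, -0.003, -0.237], [0.237, 0.002, 0.971], [-0.003, -1.0, 0.002]]
force: [-0.2, 0.5, 0.5]
opening: 1.0
```

Run:
```python
from h import *
st()
w=cam('wrist')
for p,c in pts('wrist','coupling1',.3): print(p.round(),round(c,2),onz(w,*p,.02).round(3))
h=hexes(w,[(.5653,-.0816)]); print(h)
(x,y),a=h[0][:2]; yaw=a+60-90
plan([(x,y,.105,yaw),(x,y,.028,yaw)])
```

```text
t 18.4 pos [ 0.5655 -0.0814  0.1998] F [-0.2  0.5  0.5] open 1.0
[[ 0.971 -0.003 -0.237]
 [ 0.237  0.002  0.971]
 [-0.003 -1.     0.002]]
[ -19.4   29.4   92.4    0.    58.4 -123.2]
[140. 243.] 0.96 [ 0.682 -0.193  0.02 ]
[258. 174.] 0.92 [ 0.567 -0.078  0.02 ]
[309. 282.] 0.75 [0.685 0.015 0.02 ]
[439. 248.] 0.74 [0.604 0.152 0.02 ]
[260.  66.] 0.68 [ 0.46  -0.102  0.02 ]
[(array([ 0.5649, -0.0822]), np.float64(43.9), np.float64(0.17), 405)]
rows 2 T [-0.006, 0.596, -0.01] ry -0.0 ->
rows 2 T [-0.005, 0.596, -0.01] ry -0.001 ** at (np.float64(0.5649), np.float64(-0.0822), 0.105, np.float64(13.900000000000006))
rows 2 T [-0.0, 0.962, -0.0] ry 0.0 ** at (np.float64(0.5649), np.float64(-0.0822), 0.028, np.float64(13.900000000000006))
```

arm_command --translation '[[0,0.5,-0.01],[0,1,-0.01]]' --rotation '[[0,0,0],[0,0,0]]' --grip '[-1,-1]'

```text
time_s: 18.7
position: [0.5675, -0.0814, 0.1217]
tcp_rot: [[0.971, 0.004, -0.241], [0.241, -0.001, 0.971], [0.003, -1.0, -0.002]]
force: [0.4, -0.1, -0.4]
opening: 0.998
```

arm_command --translation '[[-0.005,0.4,0],[-0.005,0.8,0],[-0.005,1,0],[-0.005,1,0]]' --rotation '[[0,0,0],[0,0,0],[0,0,0],[0,0,0]]' --grip '[-1,-1,-1,-1]'

```text
time_s: 19.1
position: [0.5639, -0.0804, 0.0388]
tcp_rot: [[0.971, -0.006, -0.241], [0.241, 0.002, 0.971], [-0.005, -1.0, 0.004]]
force: [0.3, 0.3, 0.6]
opening: 0.997
```

arm_command --translation '[[0,0.13,0],[0,0.13,0],[0,0.13,0],[0,0.13,0],[0,0.13,0]]' --rotation '[[0,0,0],[0,0,0],[0,0,0],[0,0,0],[0,0,0]]' --grip '[-1,1,1,1,1]'

```text
time_s: 19.6
position: [0.5666, -0.0824, 0.0317]
tcp_rot: [[0.971, 0.001, -0.24], [0.24, -0.0, 0.971], [0.001, -1.0, -0.001]]
force: [-0.1, -0.3, -0.4]
opening: 0.723
```

arm_command --translation '[[0,0,0],[0,0,0],[0,0,0],[0,0,0],[0,0,0]]' --rotation '[[0,0,0],[0,0,0],[0,0,0],[0,0,0],[0,0,0]]' --grip '[1,1,1,1,1]'

```text
time_s: 20.1
position: [0.5663, -0.0825, 0.031]
tcp_rot: [[0.971, 0.0, -0.24], [0.24, -0.0, 0.971], [0.0, -1.0, -0.0]]
force: [-1.0, -0.9, 1.2]
opening: 0.364
```

arm_command --translation '[[0,0,0],[0,-0.5,0],[0,-1,0]]' --rotation '[[0,0,0],[0,0,0],[0,0,0]]' --grip '[1,1,1]'

```text
time_s: 20.4
position: [0.5647, -0.0818, 0.1099]
tcp_rot: [[0.971, -0.005, -0.24], [0.24, 0.002, 0.971], [-0.004, -1.0, 0.003]]
force: [0.5, -1.3, -0.5]
opening: 0.366
```

arm_command --translation '[[0,-0.5,0],[0,-1,0],[0,-1,0],[0,-1,0]]' --rotation '[[0,0,0],[0,0,0],[0,0,0],[0,0,0]]' --grip '[1,1,1,1]'

```text
time_s: 20.8
position: [0.5662, -0.0822, 0.1916]
tcp_rot: [[0.971, 0.001, -0.24], [0.24, -0.0, 0.971], [0.001, -1.0, -0.001]]
force: [-0.4, 0.1, -1.5]
opening: 0.366
```

Run:
```python
from h import *
st()
plan([(.454,.224,.20,13.9),(.454,.224,.073,13.9)])
```

```text
t 20.8 pos [ 0.5662 -0.0822  0.1916] F [-0.4  0.1 -1.5] open 0.366
[[ 0.971  0.001 -0.24 ]
 [ 0.24  -0.     0.971]
 [ 0.001 -1.    -0.001]]
[ -19.4   30.    92.9    0.    57.  -123.3]
rows 2 T [-0.089, -0.021, 0.81] ry -0.0 ->
rows 2 T [-0.088, -0.021, 0.811] ry -0.0 ->
rows 2 T [-0.089, -0.021, 0.81] ry -0.0 ->
rows 2 T [-0.088, -0.021, 0.811] ry -0.0 ->
rows 2 T [-0.089, -0.021, 0.81] ry -0.0 ** at (0.454, 0.224, 0.2, 13.9)
rows 2 T [0.0, 0.794, 0.0] ry -0.0 ->
rows 2 T [0.0, 0.793, 0.0] ry -0.0 ** at (0.454, 0.224, 0.073, 13.9)
```

arm_command --translation '[[-0.04,-0.01,0.4],[-0.088,-0.02,0.81]]' --rotation '[[0,0,0],[0,0,0]]' --grip '[1,1]'

```text
time_s: 21.0
position: [0.5423, -0.0208, 0.1903]
tcp_rot: [[0.971, -0.004, -0.238], [0.238, 0.001, 0.971], [-0.004, -1.0, 0.002]]
force: [-0.0, 0.3, -1.2]
opening: 0.365
```

arm_command --translation '[[-0.04,-0.01,0.4],[-0.088,-0.02,0.81]]' --rotation '[[0,0,0],[0,0,0]]' --grip '[1,1]'

```text
time_s: 21.2
position: [0.5193, 0.0413, 0.1918]
tcp_rot: [[0.971, -0.005, -0.239], [0.239, 0.001, 0.971], [-0.005, -1.0, 0.002]]
force: [-0.1, 0.7, -1.0]
opening: 0.364
```

arm_command --translation '[[-0.04,-0.01,0.4],[-0.088,-0.02,0.81]]' --rotation '[[0,0,0],[0,0,0]]' --grip '[1,1]'

```text
time_s: 21.4
position: [0.4969, 0.1024, 0.1935]
tcp_rot: [[0.971, -0.005, -0.24], [0.24, 0.0, 0.971], [-0.005, -1.0, 0.001]]
force: [0.6, 0.1, -1.6]
opening: 0.369
```

arm_command --translation '[[-0.04,-0.01,0.4],[-0.088,-0.02,0.81]]' --rotation '[[0,0,0],[0,0,0]]' --grip '[1,1]'

```text
time_s: 21.6
position: [0.4745, 0.1635, 0.1951]
tcp_rot: [[0.971, -0.005, -0.24], [0.24, -0.0, 0.971], [-0.005, -1.0, 0.001]]
force: [-0.1, 0.4, -1.6]
opening: 0.363
```

arm_command --translation '[[-0.04,-0.01,0.4],[-0.088,-0.02,0.81],[-0.088,-0.02,0.81]]' --rotation '[[0,0,0],[0,0,0],[0,0,0]]' --grip '[1,1,1]'

```text
time_s: 21.9
position: [0.4507, 0.2263, 0.1968]
tcp_rot: [[0.97, -0.006, -0.244], [0.244, -0.0, 0.97], [-0.006, -1.0, 0.001]]
force: [-1.2, -0.5, -1.9]
opening: 0.368
```

arm_command --translation '[[0,0.3,0],[0,0.65,0]]' --rotation '[[0,0,0],[0,0,0]]' --grip '[1,1]'

```text
time_s: 22.1
position: [0.4541, 0.2237, 0.1457]
tcp_rot: [[0.971, 0.0, -0.241], [0.241, -0.0, 0.971], [0.0, -1.0, -0.0]]
force: [0.1, 0.5, -0.4]
opening: 0.367
```

arm_command --translation '[[0,0.3,0],[0,0.6,0],[0,0.65,0],[0,0.65,0]]' --rotation '[[0,0,0],[0,0,0],[0,0,0],[0,0,0]]' --grip '[1,1,1,1]'

```text
time_s: 22.5
position: [0.4531, 0.223, 0.0934]
tcp_rot: [[0.971, -0.004, -0.24], [0.24, -0.001, 0.971], [-0.005, -1.0, -0.0]]
force: [-0.2, 0.8, -1.1]
opening: 0.361
```

arm_command --translation '[[0,0,0],[0,0,0],[0,0,0],[0,0,0]]' --rotation '[[0,0,0],[0,0,0],[0,0,0],[0,0,0]]' --grip '[0.05,0.05,0.05,0.05]'

```text
time_s: 22.9
position: [0.4547, 0.2239, 0.0958]
tcp_rot: [[0.971, 0.002, -0.24], [0.24, 0.0, 0.971], [0.002, -1.0, -0.0]]
force: [-0.4, 0.8, -0.3]
opening: 0.469
```

arm_command --translation '[[0,-0.4,0],[0,-0.9,0],[0,-1,0]]' --rotation '[[0,0,0],[0,0,0],[0,0,0]]' --grip '[0.05,0.05,0.05]'

```text
time_s: 23.2
position: [0.4567, 0.2245, 0.1789]
tcp_rot: [[0.971, 0.008, -0.24], [0.24, 0.002, 0.971], [0.008, -1.0, -0.0]]
force: [0.4, -0.6, -0.0]
opening: 0.472
```

arm_command --translation '[[0,-0.35,0],[0,-0.35,0],[0,-0.35,0]]' --rotation '[[0,0,0],[0,0,0],[0,0,0]]' --grip '[-1,-1,-1]'

```text
time_s: 23.5
position: [0.4542, 0.2238, 0.2032]
tcp_rot: [[0.971, 0.001, -0.24], [0.24, 0.0, 0.971], [0.001, -1.0, -0.0]]
force: [-0.1, -0.4, 0.2]
opening: 0.666
```

Run:
```python
from h import *
st()
t=cam('top'); s=cam('scene')
for p,c in pts('top','coupling1',.25): print('top',p.round(),round(c,2),onz(t,*p,.02).round(3))
for p,c in pts('scene','coupling1',.25): print('scene',p.round(),round(c,2),onz(s,*p,.02).round(3))
plan([(.4602,-.0996,.20,-108.7),(.4602,-.0996,.10,-108.7)])
```

```text
t 23.5 pos [0.4542 0.2238 0.2032] F [-0.1 -0.4  0.2] open 0.666
[[ 0.971  0.001 -0.24 ]
 [ 0.24   0.     0.971]
 [ 0.001 -1.    -0.   ]]
[ 13.6  24.5 101.5  -0.   53.9 -90.3]
top [291. 275.] 0.51 [ 0.335 -0.129  0.02 ]
top [316. 158.] 0.46 [ 0.671 -0.198  0.02 ]
top [240. 149.] 0.44 [0.694 0.023 0.02 ]
top [280. 229.] 0.43 [ 0.463 -0.095  0.02 ]
top [192. 182.] 0.41 [0.596 0.159 0.02 ]
scene [238. 250.] 0.75 [0.694 0.008 0.02 ]
scene [282. 188.] 0.7 [ 0.46 -0.1   0.02]
scene [296. 269.] 0.57 [0.611 0.144 0.02 ]
scene [362. 259.] 0.55 [0.456 0.222 0.02 ]
scene [203. 201.] 0.55 [ 0.678 -0.197  0.02 ]
scene [306. 163.] 0.47 [ 0.324 -0.141  0.02 ]
rows 4 T [-0.222, 0.006, -0.985] ry 0.511 ->
rows 4 T [0.312, 0.005, -0.961] ry 0.511 ->
rows 4 T [0.758, 0.006, -0.668] ry 0.511 ->
rows 4 T [0.992, 0.005, -0.187] ry 0.51 ** at (0.4602, -0.0996, 0.2, -108.7)
rows 2 T [0.0, 0.625, -0.0] ry 0.0 ->
rows 2 T [0.0, 0.625, -0.0] ry 0.0 ** at (0.4602, -0.0996, 0.1, -108.7)
```

B is in the canister. On to C.

arm_command --translation '[[-0.055,0,-0.25],[-0.11,0,-0.49],[-0.17,0,-0.74],[-0.222,0,-0.985]]' --rotation '[[0,0.128,0],[0,0.255,0],[0,0.383,0],[0,0.511,0]]' --grip '[-1,-1,-1,-1]'

```text
time_s: 24.1
position: [0.4553, 0.1422, 0.202]
tcp_rot: [[0.956, -0.002, 0.294], [-0.294, -0.0, 0.956], [-0.002, -1.0, -0.001]]
force: [0.7, -0.8, -0.2]
opening: 0.995
```

arm_command --translation '[[0.08,0,-0.24],[0.16,0,-0.48],[0.23,0,-0.72],[0.312,0,-0.961]]' --rotation '[[0,0.128,0],[0,0.255,0],[0,0.383,0],[0,0.511,0]]' --grip '[-1,-1,-1,-1]'

```text
time_s: 24.5
position: [0.457, 0.0615, 0.202]
tcp_rot: [[0.672, -0.002, 0.74], [-0.74, 0.0, 0.672], [-0.002, -1.0, -0.001]]
force: [0.5, -0.2, -0.6]
opening: 0.999
```

arm_command --translation '[[0.19,0,-0.17],[0.38,0,-0.33],[0.57,0,-0.5],[0.758,0,-0.668]]' --rotation '[[0,0.128,0],[0,0.255,0],[0,0.383,0],[0,0.511,0]]' --grip '[-1,-1,-1,-1]'

```text
time_s: 24.9
position: [0.4588, -0.0193, 0.202]
tcp_rot: [[0.201, -0.002, 0.98], [-0.98, 0.001, 0.201], [-0.001, -1.0, -0.002]]
force: [0.3, -0.4, 0.4]
opening: 0.999
```

arm_command --translation '[[0.25,0,-0.05],[0.5,0,-0.09],[0.74,0,-0.14],[0.992,0,-0.187],[0.992,0,-0.187]]' --rotation '[[0,0.128,0],[0,0.255,0],[0,0.383,0],[0,0.51,0],[0,0.51,0]]' --grip '[-1,-1,-1,-1,-1]'

```text
time_s: 25.4
position: [0.4614, -0.1014, 0.2022]
tcp_rot: [[-0.324, -0.0, 0.946], [-0.946, -0.0, -0.324], [0.0, -1.0, -0.0]]
force: [0.7, 0.4, 0.8]
opening: 1.001
```

Run:
```python
from h import *
st()
w=cam('wrist')
for p,c in pts('wrist','coupling1',.3): print(p.round(),round(c,2),onz(w,*p,.02).round(3))
h=hexes(w,[(.4602,-.0996)]); print(h)
(x,y),a=h[0][:2]; yaw=a-60-90
plan([(x,y,.03,yaw),(x,y,.19,yaw),(.489,.258,.19,yaw)])
```

```text
t 25.4 pos [ 0.4614 -0.1014  0.2022] F [0.7 0.4 0.8] open 1.001
[[-0.324 -0.     0.946]
 [-0.946 -0.    -0.324]
 [ 0.    -1.    -0.   ]]
[-26.   22.3 106.1  -0.   51.6  -7.1]
[258. 171.] 0.76 [ 0.462 -0.1    0.02 ]
[468. 188.] 0.72 [ 0.677 -0.194  0.02 ]
[161. 228.] 0.6 [ 0.333 -0.129  0.02 ]
[(array([ 0.4601, -0.0993]), np.float64(42.0), np.float64(0.26), 369)]
rows 2 T [0.001, 0.717, -0.001] ry -0.004 ->
rows 2 T [0.001, 0.718, -0.001] ry -0.003 ->
rows 2 T [0.001, 0.717, -0.002] ry -0.004 ** at (np.float64(0.4601), np.float64(-0.0993), 0.03, np.float64(-108.0))
rows 2 T [0.0, -0.667, 0.0] ry 0.0 ->
rows 2 T [0.0, -0.666, 0.0] ry 0.0 ->
rows 2 T [0.0, -0.667, 0.0] ry 0.0 ** at (np.float64(0.4601), np.float64(-0.0993), 0.19, np.float64(-108.0))
rows 2 T [-0.872, 0.0, -0.207] ry 0.0 ->
rows 2 T [-0.872, 0.0, -0.207] ry 0.0 ->
rows 2 T [-0.872, 0.0, -0.207] ry 0.0 ->
rows 2 T [-0.872, 0.0, -0.207] ry 0.0 ->
rows 2 T [-0.871, 0.0, -0.207] ry 0.0 ** at (0.489, 0.258, 0.19, np.float64(-108.0))
```

arm_command --translation '[[0,0.5,0],[0,0.95,0]]' --rotation '[[0,0,0],[0,0,0]]' --grip '[-1,-1]'

```text
time_s: 25.7
position: [0.4615, -0.0986, 0.1266]
tcp_rot: [[-0.318, 0.002, 0.948], [-0.948, -0.001, -0.318], [0.0, -1.0, 0.002]]
force: [-0.1, 0.1, -0.7]
opening: 1.001
```

arm_command --translation '[[0,0.4,0],[0,0.8,0],[0,1,0],[0,1,0]]' --rotation '[[0,-0.01,0],[0,-0.01,0],[0,-0.01,0],[0,-0.01,0]]' --grip '[-1,-1,-1,-1]'

```text
time_s: 26.1
position: [0.4593, -0.0975, 0.0448]
tcp_rot: [[-0.308, -0.006, 0.951], [-0.951, 0.003, -0.308], [-0.001, -1.0, -0.006]]
force: [-0.9, 0.2, 0.4]
opening: 0.995
```

arm_command --translation '[[0,0.2,0],[0,0.2,0],[0,0.2,0],[0,0.2,0],[0,0.2,0]]' --rotation '[[0,0,0],[0,0,0],[0,0,0],[0,0,0],[0,0,0]]' --grip '[-1,1,1,1,1]'

```text
time_s: 26.6
position: [0.4615, -0.0994, 0.0319]
tcp_rot: [[-0.31, 0.002, 0.951], [-0.951, -0.001, -0.31], [0.0, -1.0, 0.002]]
force: [-0.4, -0.0, -0.1]
opening: 0.719
```

arm_command --translation '[[0,0,0],[0,0,0],[0,0,0],[0,0,0],[0,0,0]]' --rotation '[[0,0,0],[0,0,0],[0,0,0],[0,0,0],[0,0,0]]' --grip '[1,1,1,1,1]'

```text
time_s: 27.1
position: [0.4611, -0.0994, 0.031]
tcp_rot: [[-0.31, 0.0, 0.951], [-0.951, -0.0, -0.31], [0.0, -1.0, 0.0]]
force: [-1.0, 0.3, 0.9]
opening: 0.364
```

arm_command --translation '[[0,0,0],[0,-0.5,0],[0,-1,0]]' --rotation '[[0,0,0],[0,0,0],[0,0,0]]' --grip '[1,1,1]'

```text
time_s: 27.4
position: [0.4596, -0.0987, 0.11]
tcp_rot: [[-0.311, -0.005, 0.95], [-0.95, 0.003, -0.311], [-0.001, -1.0, -0.006]]
force: [0.4, 0.2, -2.3]
opening: 0.363
```

arm_command --translation '[[0,-0.5,0],[0,-1,0],[0,-1,0]]' --rotation '[[0,0,0],[0,0,0],[0,0,0]]' --grip '[1,1,1]'

```text
time_s: 27.7
position: [0.4639, -0.1005, 0.1953]
tcp_rot: [[-0.31, 0.01, 0.951], [-0.951, -0.005, -0.31], [0.001, -1.0, 0.011]]
force: [1.0, -1.0, -1.6]
opening: 0.368
```

arm_command --translation '[[-0.44,0,-0.1],[-0.872,0,-0.207]]' --rotation '[[0,0,0],[0,0,0]]' --grip '[1,1]'

```text
time_s: 27.9
position: [0.4665, -0.0277, 0.1903]
tcp_rot: [[-0.313, -0.001, 0.95], [-0.95, 0.0, -0.313], [-0.0, -1.0, -0.001]]
force: [0.4, 0.4, -1.2]
opening: 0.366
```

arm_command --translation '[[-0.44,0,-0.1],[-0.872,0,-0.207]]' --rotation '[[0,0,0],[0,0,0]]' --grip '[1,1]'

```text
time_s: 28.1
position: [0.4718, 0.0449, 0.1896]
tcp_rot: [[-0.311, -0.003, 0.95], [-0.95, 0.0, -0.311], [0.0, -1.0, -0.003]]
force: [0.3, -0.3, -0.9]
opening: 0.365
```

arm_command --translation '[[-0.44,0,-0.1],[-0.872,0,-0.207]]' --rotation '[[0,0,0],[0,0,0]]' --grip '[1,1]'

```text
time_s: 28.3
position: [0.4777, 0.1164, 0.1894]
tcp_rot: [[-0.311, -0.003, 0.951], [-0.951, -0.0, -0.311], [0.001, -1.0, -0.003]]
force: [-0.1, -0.1, -1.1]
opening: 0.37
```

arm_command --translation '[[-0.44,0,-0.1],[-0.872,0,-0.207]]' --rotation '[[0,0,0],[0,0,0]]' --grip '[1,1]'

```text
time_s: 28.5
position: [0.4836, 0.1878, 0.1892]
tcp_rot: [[-0.31, -0.003, 0.951], [-0.951, -0.001, -0.31], [0.001, -1.0, -0.003]]
force: [0.9, -0.7, -0.6]
opening: 0.36
```

arm_command --translation '[[-0.44,0,-0.1],[-0.872,0,-0.207],[-0.872,0,-0.207],[-0.872,0,-0.207]]' --rotation '[[0,0,0],[0,0,0],[0,0,0],[0,0,0]]' --grip '[1,1,1,1]'

```text
time_s: 28.9
position: [0.4893, 0.2582, 0.1893]
tcp_rot: [[-0.308, -0.003, 0.951], [-0.951, -0.001, -0.308], [0.002, -1.0, -0.003]]
force: [0.3, -0.9, -0.8]
opening: 0.362
```

Run:
```python
from h import *
st()
plan([(.489,.258,.075,-108)])
```

```text
t 28.9 pos [0.4893 0.2582 0.1893] F [ 0.3 -0.9 -0.8] open 0.362
[[-0.308 -0.003  0.951]
 [-0.951 -0.001 -0.308]
 [ 0.002 -1.    -0.003]]
[16.3 29.  95.5 -0.  55.7 34.2]
rows 2 T [0.002, 0.714, -0.002] ry 0.0 ->
rows 2 T [0.001, 0.714, -0.001] ry 0.001 ** at (0.489, 0.258, 0.075, -108)
```

arm_command --translation '[[0,0.35,0],[0,0.7,0]]' --rotation '[[0,0,0],[0,0,0]]' --grip '[1,1]'

```text
time_s: 29.1
position: [0.4907, 0.2567, 0.1343]
tcp_rot: [[-0.312, 0.001, 0.95], [-0.95, -0.0, -0.312], [0.0, -1.0, 0.001]]
force: [-0.3, -0.0, -0.8]
opening: 0.367
```

arm_command --translation '[[0,0.3,0],[0,0.6,0],[0,0.7,0],[0,0.7,0]]' --rotation '[[0,0,0],[0,0,0],[0,0,0],[0,0,0]]' --grip '[1,1,1,1]'

```text
time_s: 29.5
position: [0.4895, 0.2565, 0.0775]
tcp_rot: [[-0.312, -0.004, 0.95], [-0.95, -0.001, -0.312], [0.003, -1.0, -0.003]]
force: [0.8, -0.8, -1.7]
opening: 0.365
```

arm_command --translation '[[0,0,0],[0,0,0],[0,0,0],[0,0,0]]' --rotation '[[0,0,0],[0,0,0],[0,0,0],[0,0,0]]' --grip '[0.05,0.05,0.05,0.05]'

```text
time_s: 29.9
position: [0.4912, 0.2582, 0.08]
tcp_rot: [[-0.31, 0.002, 0.951], [-0.951, 0.001, -0.31], [-0.001, -1.0, 0.002]]
force: [-0.2, 0.4, 0.2]
opening: 0.473
```

arm_command --translation '[[0,-0.4,0],[0,-0.9,0],[0,-1,0]]' --rotation '[[0,0,0],[0,0,0],[0,0,0]]' --grip '[0.05,0.05,0.05]'

```text
time_s: 30.2
position: [0.4932, 0.2589, 0.1633]
tcp_rot: [[-0.31, 0.008, 0.951], [-0.951, 0.003, -0.31], [-0.005, -1.0, 0.007]]
force: [0.9, -0.0, 0.2]
opening: 0.475
```

arm_command --translation '[[0.2,-0.5,0],[0.4,-1,0],[0.4,-1,0],[0.4,-1,0]]' --rotation '[[0,0,0],[0,0,0],[0,0,0],[0,0,0]]' --grip '[-1,-1,-1,-1]'

```text
time_s: 30.6
position: [0.4809, 0.2274, 0.2398]
tcp_rot: [[-0.311, 0.002, 0.95], [-0.95, 0.001, -0.311], [-0.001, -1.0, 0.002]]
force: [-0.0, 0.7, -0.6]
opening: 0.754
```

Run:
```python
from h import *
st()
w=cam('wrist'); t=cam('top')
save(np.hstack([cv2.resize(w['img'],(480,360)),cv2.resize(t['img'][150:270,190:290],(300,360))]),'w5.png')
```

```text
t 30.6 pos [0.4809 0.2274 0.2398] F [-0.   0.7 -0.6] open 0.754
[[-0.311  0.002  0.95 ]
 [-0.95   0.001 -0.311]
 [-0.001 -1.     0.002]]
[13.3 23.4 95.8  0.  60.7 31.4]
```

View pics/w5.png

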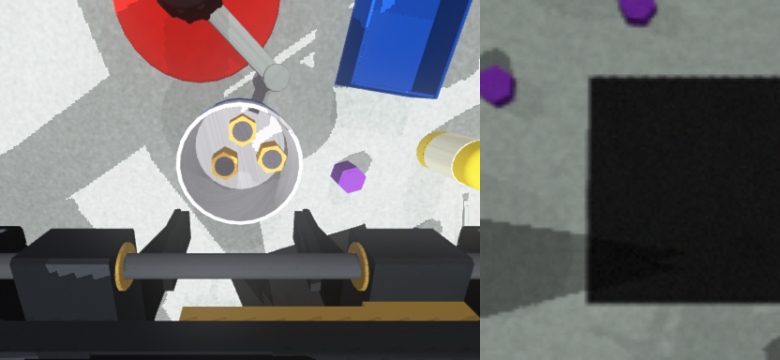

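All three couplings stand upright in the canister and the mat is empty (right half). Now the door: moving above the handle.

Run:
```python
from h import *
plan([(.462,-.31,.275,-60.4)])
w=cam('wrist')
for p in [(242,130),(272,157),(225,164)]: print(onz(w,p[0]*512/480,p[1]*384/360,.039).round(4))
```

```text
rows 2 T [0.922, -0.066, 0.268] ry -0.114 ->
rows 2 T [0.948, -0.066, 0.156] ry -0.113 ->
rows 2 T [0.959, -0.066, 0.043] ry -0.114 ->
rows 2 T [0.958, -0.066, -0.072] ry -0.113 ->
rows 2 T [0.942, -0.067, -0.184] ry -0.114 ->
rows 2 T [0.914, -0.066, -0.295] ry -0.113 ->
rows 2 T [0.872, -0.067, -0.401] ry -0.114 ** at (0.462, -0.31, 0.275, -60.4)
[0.49   0.2602 0.039 ]
[0.5147 0.2174 0.039 ]
[0.4571 0.2268 0.039 ]
```

arm_command --translation '[[0.46,-0.03,0.13],[0.922,-0.066,0.268]]' --rotation '[[0,-0.057,0],[0,-0.114,0]]' --grip '[-1,-1]'

```text
time_s: 30.95
position: [0.4772, 0.1509, 0.2425]
tcp_rot: [[-0.189, -0.003, 0.982], [-0.982, -0.0, -0.189], [0.001, -1.0, -0.003]]
force: [0.7, -0.6, -0.5]
opening: 0.98
```

arm_command --translation '[[0.47,-0.03,0.08],[0.948,-0.066,0.156]]' --rotation '[[0,-0.057,0],[0,-0.113,0]]' --grip '[-1,-1]'

```text
time_s: 31.15
position: [0.4748, 0.0731, 0.248]
tcp_rot: [[-0.074, -0.003, 0.997], [-0.997, 0.0, -0.074], [-0.0, -1.0, -0.003]]
force: [-0.3, -0.4, 0.3]
opening: 0.998
```

arm_command --translation '[[0.48,-0.03,0.02],[0.959,-0.066,0.043]]' --rotation '[[0,-0.057,0],[0,-0.114,0]]' --grip '[-1,-1]'

```text
time_s: 31.35
position: [0.4722, -0.0038, 0.2534]
tcp_rot: [[0.045, -0.003, 0.999], [-0.999, 0.001, 0.045], [-0.001, -1.0, -0.003]]
force: [0.7, -1.2, 0.9]
opening: 1.0
```

arm_command --translation '[[0.48,-0.03,-0.04],[0.958,-0.066,-0.072]]' --rotation '[[0,-0.057,0],[0,-0.113,0]]' --grip '[-1,-1]'

```text
time_s: 31.55
position: [0.4697, -0.0806, 0.2586]
tcp_rot: [[0.162, -0.003, 0.987], [-0.987, 0.001, 0.162], [-0.002, -1.0, -0.003]]
force: [0.7, 0.7, 0.0]
opening: 0.999
```

arm_command --translation '[[0.47,-0.03,-0.09],[0.942,-0.067,-0.184]]' --rotation '[[0,-0.057,0],[0,-0.114,0]]' --grip '[-1,-1]'

```text
time_s: 31.75
position: [0.4673, -0.1574, 0.2639]
tcp_rot: [[0.278, -0.003, 0.961], [-0.961, 0.002, 0.278], [-0.003, -1.0, -0.002]]
force: [0.5, -0.2, -0.3]
opening: 0.999
```

arm_command --translation '[[0.46,-0.03,-0.15],[0.914,-0.066,-0.295]]' --rotation '[[0,-0.057,0],[0,-0.113,0]]' --grip '[-1,-1]'

```text
time_s: 31.95
position: [0.4648, -0.2342, 0.2691]
tcp_rot: [[0.389, -0.003, 0.921], [-0.921, 0.002, 0.389], [-0.003, -1.0, -0.001]]
force: [0.9, 0.2, -0.2]
opening: 0.999
```

arm_command --translation '[[0.44,-0.03,-0.2],[0.872,-0.067,-0.401],[0.872,-0.067,-0.401],[0.872,-0.067,-0.401]]' --rotation '[[0,-0.057,0],[0,-0.114,0],[0,-0.114,0],[0,-0.114,0]]' --grip '[-1,-1,-1,-1]'

```text
time_s: 32.35
position: [0.4623, -0.3099, 0.2742]
tcp_rot: [[0.492, -0.002, 0.87], [-0.87, 0.003, 0.492], [-0.004, -1.0, -0.001]]
force: [-0.5, 0.1, -0.2]
opening: 1.002
```

Run:
```python
from h import *
st()
w=cam('wrist'); save(w['img'],'w6.png',1.4)
for t,z in(('door_handle',.145),('door_hinge',.13)):
    for p,c in pts('wrist',t,.2): print(t,p.round(),c,onz(w,*p,z).round(4))
```

```text
t 32.35 pos [ 0.4623 -0.3099  0.2742] F [-0.5  0.1 -0.2] open 1.002
[[ 0.492 -0.002  0.87 ]
 [-0.87   0.003  0.492]
 [-0.004 -1.    -0.001]]
[-45.4  23.   89.9   0.   67.3 -74.9]
door_handle [248. 208.] 0.84 [ 0.4646 -0.3315  0.145 ]
door_handle [409. 236.] 0.54 [ 0.6162 -0.2801  0.145 ]
door_hinge [409. 237.] 0.57 [ 0.6282 -0.2829  0.13  ]
```

View pics/w6.png

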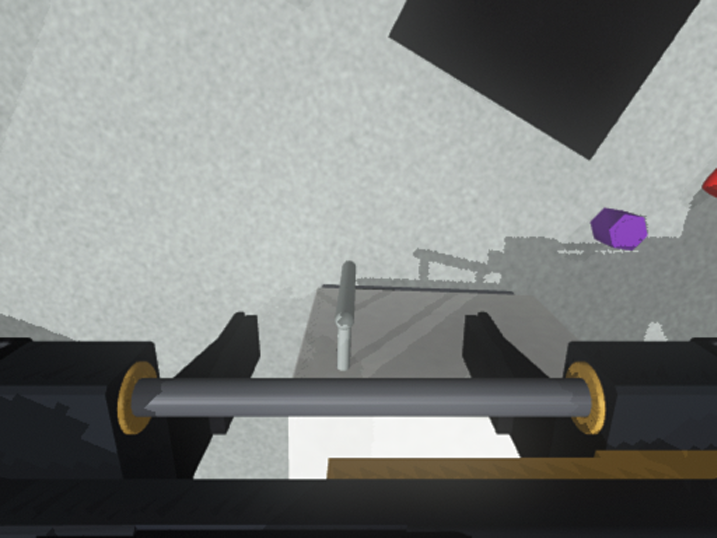

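The bar's lower end is at (248,190) and its top, where the standoff meets it, at (245,231).

Run:
```python
from h import *
w=cam('wrist')
for p,z in(((248.5,191),.097),((245,229),.19),((245,235),.19),((229.5,205),.05),((367,209.5),.05)): print(onz(w,*p,z).round(4))
b=np.array([.4655,-.3375])
# measured line
plan([(.464,-.336,.18,-60.4)])
```

```text
[ 0.464  -0.3299  0.097 ]
[ 0.4647 -0.3316  0.19  ]
[ 0.4674 -0.3363  0.19  ]
[ 0.4584 -0.3728  0.05  ]
[ 0.6157 -0.2901  0.05  ]
rows 2 T [0.155, 0.596, -0.079] ry 0.001 ->
rows 2 T [0.154, 0.596, -0.079] ry 0.001 ** at (0.464, -0.336, 0.18, -60.4)
```

arm_command --translation '[[0.12,0.2,-0.05],[0.24,0.4,-0.106],[0.24,0.6,-0.106]]' --rotation '[[0,0.01,0],[0,0.015,0],[0,0.015,0]]' --grip '[-1,-1,-1]'

```text
time_s: 32.85
position: [0.4654, -0.3315, 0.2273]
tcp_rot: [[0.481, 0.001, 0.877], [-0.877, -0.001, 0.481], [0.001, -1.0, -0.0]]
force: [0.0, -0.9, 0.7]
opening: 0.999
```

arm_command --translation '[[0,0.2,0],[0,0.4,0],[0,0.56,0],[0,0.56,0]]' --rotation '[[0,0,0],[0,0,0],[0,0,0],[0,0,0]]' --grip '[-1,-1,-1,-1]'

```text
time_s: 33.25
position: [0.464, -0.3295, 0.181]
tcp_rot: [[0.481, -0.003, 0.877], [-0.877, 0.004, 0.481], [-0.005, -1.0, -0.001]]
force: [-0.3, -0.0, 0.4]
opening: 0.998
```

arm_command --translation '[[0,0,0],[0,0,0],[0,0,0],[0,0,0],[0,0,0]]' --rotation '[[0,0,0],[0,0,0],[0,0,0],[0,0,0],[0,0,0]]' --grip '[1,1,1,1,1]'

```text
time_s: 33.75
position: [0.4651, -0.331, 0.1838]
tcp_rot: [[0.48, 0.001, 0.877], [-0.877, -0.001, 0.48], [0.001, -1.0, 0.0]]
force: [0.5, -0.4, -0.1]
opening: 0.63
```

arm_command --translation '[[0,0,0],[0,0,0],[0,0,0],[0,0,0],[0,0,0]]' --rotation '[[0,0,0],[0,0,0],[0,0,0],[0,0,0],[0,0,0]]' --grip '[1,1,1,1,1]'

```text
time_s: 34.25
position: [0.4649, -0.3308, 0.1832]
tcp_rot: [[0.48, -0.0, 0.877], [-0.877, 0.0, 0.48], [-0.0, -1.0, -0.0]]
force: [0.0, 0.1, 0.1]
opening: 0.174
```

arm_command --translation '[[0,0,0],[0,0,0],[0,0,0],[0,0,0]]' --rotation '[[0,0,0],[0,0,0],[0,0,0],[0,0,0]]' --grip '[1,1,1,1]'

```text
time_s: 34.65
position: [0.4634, -0.3309, 0.1832]
tcp_rot: [[0.481, -0.003, 0.877], [-0.877, 0.0, 0.481], [-0.002, -1.0, -0.003]]
force: [-4.2, -1.4, 1.5]
opening: 0.112
```

Run:
```python
from h import *
s=st()
p=np.array(s['position'])[:2]; H=np.array([.631,-.280]); d=H-p; print(np.linalg.norm(d))
R=np.array(s['tcp_rot']); px=R[:2,0]@d; pz=R[:2,2]@d; print(px,pz)
for k in range(1,6):
    a=np.radians(6*k); print(np.round([(px-(px*np.cos(a)+pz*np.sin(a)))/.08,(pz-(-px*np.sin(a)+pz*np.cos(a)))/.08],3),round(6*k/60,3))
```

```text
t 34.65 pos [ 0.4634 -0.3309  0.1832] F [-4.2 -1.4  1.5] open 0.112
[[ 0.481 -0.003  0.877]
 [-0.877  0.     0.481]
 [-0.002 -1.    -0.003]]
[-46.7  30.5  93.5  -0.2  56.1 -75.4]
0.1751659676562501
0.035965965352118524 0.17143295556459287
[-0.222  0.059] 0.1
[-0.436  0.14 ] 0.2
[-0.64   0.244] 0.3
[-0.833  0.368] 0.4
[-1.011  0.512] 0.5
```

Run:
```python
import numpy as np
px,pz=.0355,.1714
for k in [1.5,4,8,12,16,20,24]:
    a=np.radians(k); print(k,np.round([(px-(px*np.cos(a)+pz*np.sin(a)))/.08,(pz-(-px*np.sin(a)+pz*np.cos(a)))/.08],3),round(k/60,3))
```

```text
1.5 [-0.056  0.012] 0.025
4 [-0.148  0.036] 0.067
8 [-0.294  0.083] 0.133
12 [-0.436  0.139] 0.2
16 [-0.573  0.205] 0.267
20 [-0.706  0.281] 0.333
24 [-0.833  0.366] 0.4
```

arm_command --translation '[[-0.056,0,0.012],[-0.148,0,0.036],[-0.294,0,0.083],[-0.436,0,0.139],[-0.573,0,0.205]]' --rotation '[[0,0.025,0],[0,0.067,0],[0,0.133,0],[0,0.2,0],[0,0.267,0]]' --grip '[1,1,1,1,1]'

```text
time_s: 35.15
position: [0.4574, -0.2824, 0.1832]
tcp_rot: [[0.216, 0.001, 0.976], [-0.976, 0.0, 0.216], [0.0, -1.0, 0.001]]
force: [1.4, -0.4, -1.6]
opening: 0.113
```

Run:
```python
from h import *
s=st(); print(s['moment'])
```

```text
t 35.15 pos [ 0.4574 -0.2824  0.1832] F [ 1.4 -0.4 -1.6] open 0.113
[[ 0.216  0.001  0.976]
 [-0.976  0.     0.216]
 [ 0.    -1.     0.001]]
[-43.6  28.3  98.2   0.   53.4 -56.1]
[-0.20474754 -0.09991171 -0.0292773 ]
```

arm_command --translation '[[-0.148,0,0.036],[-0.294,0,0.083],[-0.436,0,0.139],[-0.573,0,0.205],[-0.706,0,0.281]]' --rotation '[[0,0.067,0],[0,0.133,0],[0,0.2,0],[0,0.267,0],[0,0.333,0]]' --grip '[1,1,1,1,1]'

```text
time_s: 35.65
position: [0.4689, -0.2231, 0.1832]
tcp_rot: [[-0.131, 0.005, 0.991], [-0.991, -0.002, -0.131], [0.001, -1.0, 0.005]]
force: [4.6, -1.6, -5.5]
opening: 0.115
```

arm_command --translation '[[-0.148,0,0.036],[-0.294,0,0.083],[-0.436,0,0.139],[-0.573,0,0.205],[-0.706,0,0.281]]' --rotation '[[0,0.067,0],[0,0.133,0],[0,0.2,0],[0,0.267,0],[0,0.333,0]]' --grip '[1,1,1,1,1]'

```text
time_s: 36.15
position: [0.5001, -0.1714, 0.1832]
tcp_rot: [[-0.461, 0.008, 0.887], [-0.887, -0.005, -0.461], [0.001, -1.0, 0.009]]
force: [7.3, -5.1, -9.1]
opening: 0.113
```

arm_command --translation '[[-0.148,0,0.036],[-0.294,0,0.083],[-0.436,0,0.139],[-0.573,0,0.205],[-0.706,0,0.281]]' --rotation '[[0,0.067,0],[0,0.133,0],[0,0.2,0],[0,0.267,0],[0,0.333,0]]' --grip '[1,1,1,1,1]'

```text
time_s: 36.65
position: [0.5468, -0.1335, 0.1833]
tcp_rot: [[-0.736, 0.01, 0.677], [-0.677, -0.008, -0.736], [-0.001, -1.0, 0.013]]
force: [6.3, -12.7, -10.3]
opening: 0.118
```

arm_command --translation '[[-0.1,0,0.025],[-0.148,0,0.036],[-0.148,0,0.036],[-0.148,0,0.036]]' --rotation '[[0,0.045,0],[0,0.067,0],[0,0.067,0],[0,0.067,0]]' --grip '[1,1,1,1]'

```text
time_s: 37.05
position: [0.5571, -0.1282, 0.1833]
tcp_rot: [[-0.78, 0.009, 0.626], [-0.626, -0.009, -0.78], [-0.002, -1.0, 0.013]]
force: [6.5, -10.6, -8.8]
opening: 0.115
```

Run:
```python
from h import *
s=st(); print(s['moment'])
t=cam('top');w=cam('wrist');sc=cam('scene')
save(np.hstack([cv2.resize(t['img'][130:270,260:430],(486,400)),cv2.resize(sc['img'][60:240,140:280],(311,400))]),'t7.png')
for p,c in pts('top','capsule',.2): print('top',p,c,onz(t,*p,.167))
for p,c in pts('scene','capsule',.2): print('scene',p,c,onz(sc,*p,.167))
```

```text
t 37.05 pos [ 0.5571 -0.1282  0.1833] F [  6.5 -10.6  -8.8] open 0.115
[[-0.78   0.009  0.626]
 [-0.626 -0.009 -0.78 ]
 [-0.002 -1.     0.013]]
[-24.   30.4  93.8  -0.3  55.1  27.4]
[-1.84333911 -0.7790946   0.05214141]
top [330.0864 203.4816] 0.47 [ 0.51941897 -0.2164712   0.167     ]
```

View pics/t7.png

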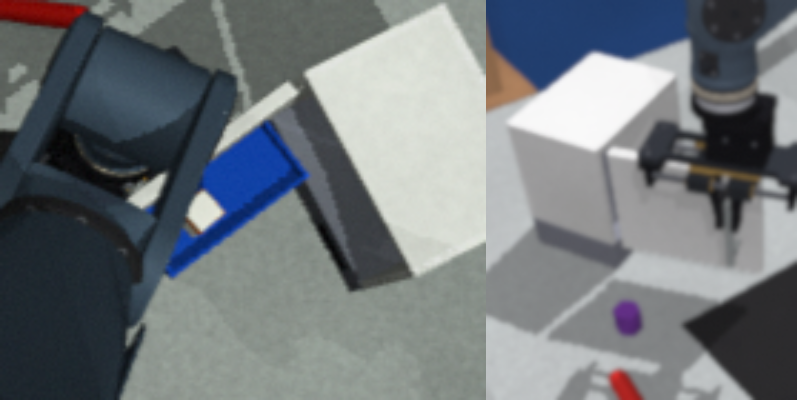

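The door is open about 80° and the cartridge still stands in the rack, its top at px (332,203). I let go of the bar and rise.

arm_command --translation '[[0,0,0],[0,0,0],[0,0,0],[0,0,0]]' --rotation '[[0,0,0],[0,0,0],[0,0,0],[0,0,0]]' --grip '[-1,-1,-1,-1]'

```text
time_s: 37.7
position: [0.5526, -0.1231, 0.1832]
tcp_rot: [[-0.78, -0.0, 0.626], [-0.626, 0.001, -0.78], [-0.0, -1.0, -0.001]]
force: [-1.2, -0.0, -0.1]
opening: 0.396
```

arm_command --translation '[[0,-0.2,0],[0,-0.5,0],[0,-1,0],[0,-1,0]]' --rotation '[[0,0,0],[0,0,0],[0,0,0],[0,0,0]]' --grip '[-1,-1,-1,-1]'

```text
time_s: 38.1
position: [0.5558, -0.1242, 0.2686]
tcp_rot: [[-0.78, 0.01, 0.626], [-0.626, -0.004, -0.78], [-0.006, -1.0, 0.01]]
force: [0.2, -1.1, 0.0]
opening: 0.756
```

Run:
```python
from h import *
from scipy.optimize import least_squares
s=st()
P=np.array([(0.4634,-.3309),(0.4574,-.2824),(0.4689,-.2231),(0.5001,-.1714),(.5468,-.1335),(.5571,-.1282)])
r=least_squares(lambda q:np.hypot(*(P-q[:2]).T)-q[2],[.63,-.28,.174]); print(r.x,np.round(r.fun,4))
t=cam('top'); print(onz(t,331.7,203.5,.194))
w=cam('wrist'); save(w['img'],'w8.png',1.4)
for p,c in pts('wrist','capsule',.2): print(p,c,onz(w,*p,.167))
for p,c in pts('wrist','door_hinge',.2): print('hinge',p,c,onz(w,*p,.13))
```

```text
t 38.1 pos [ 0.5558 -0.1242  0.2686] F [ 0.2 -1.1  0. ] open 0.756
[[-0.78   0.01   0.626]
 [-0.626 -0.004 -0.78 ]
 [-0.006 -1.     0.01 ]]
[-23.9  24.1  89.    0.   66.2  27.4]
[ 0.63125617 -0.28550415  0.17389145] [-0. -0.  0. -0. -0.  0.]
[ 0.51589946 -0.21630827  0.194     ]
hinge [429.7216 220.3008] 0.74 [ 0.63213609 -0.27980542  0.13      ]
```

View pics/w8.png

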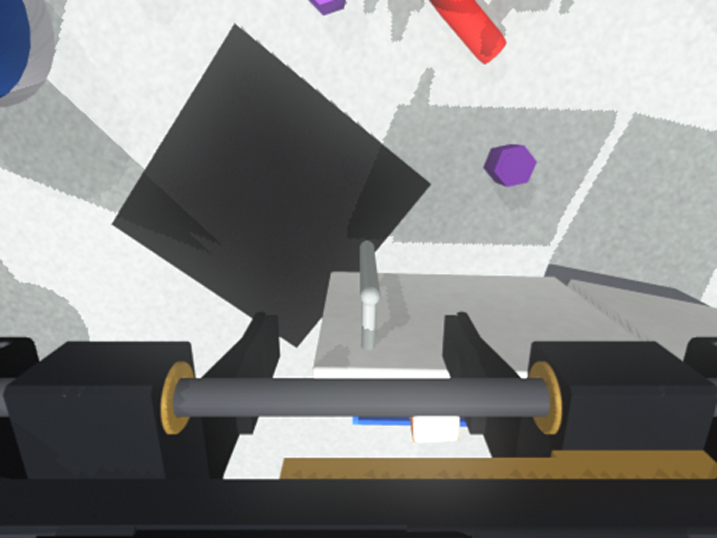

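arm_command --translation '[[0.5,0,0.3],[1,0,0.6],[1,0,0.6],[1,0,0.6],[1,0,0.6]]' --rotation '[[0,0,0],[0,0,0],[0,0,0],[0,0,0],[0,0,0]]' --grip '[-1,-1,-1,-1,-1]'

```text
time_s: 38.8
position: [0.52, -0.2101, 0.2622]
tcp_rot: [[-0.78, -0.002, 0.626], [-0.626, 0.002, -0.78], [0.0, -1.0, -0.003]]
force: [0.4, 1.0, 0.6]
opening: 1.002
```

Run:
```python
from h import *
s=st()
w=cam('wrist'); save(w['img'],'w9.png',1.4)
for p,c in pts('wrist','capsule',.1): print(p,c,onz(w,*p,.167))
```

```text
t 38.8 pos [ 0.52   -0.2101  0.2622] F [0.4 1.  0.6] open 1.002
[[-0.78  -0.002  0.626]
 [-0.626  0.002 -0.78 ]
 [ 0.    -1.    -0.003]]
[-33.4  24.1  90.2   0.   65.9  17.8]
[260.5056 202.7136] 0.59 [ 0.51794797 -0.21284261  0.167     ]
```

View pics/w9.png

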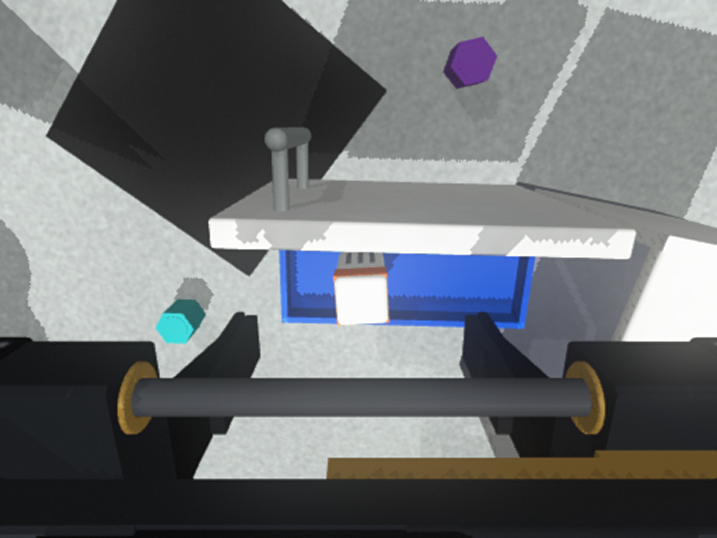

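The cartridge stands upright, its top face centred at about (258,213), almost square with the door.

Run:
```python
from h import *
w=cam('wrist')
Q=np.array([onz(w,a/1.4,b/1.4,.194)[:2] for a,b in((334,277),(386,273),(388,320),(337,325))])
print(Q.round(4),Q.mean(0)); e=[Q[1]-Q[0],Q[2]-Q[3]]; print([(np.linalg.norm(v),np.degrees(np.arctan2(v[1],v[0]))) for v in e])
e=[Q[3]-Q[0],Q[2]-Q[1]]; print([(np.linalg.norm(v),np.degrees(np.arctan2(v[1],v[0]))) for v in e])
c=Q.mean(0); st()
plan([(c[0],c[1],.19,-144.5)])
```

```text
[[ 0.519  -0.1914]
 [ 0.5378 -0.211 ]
 [ 0.5179 -0.2291]
 [ 0.4982 -0.2095]] [ 0.51822459 -0.21025105]
[(np.float64(0.027162334115202122), np.float64(-46.416780292745564)), (np.float64(0.02770726257844997), np.float64(-44.905199556321996))]
[(np.float64(0.02761592411171317), np.float64(-138.8544076265829)), (np.float64(0.026867651154876774), np.float64(-137.7801600862331))]
t 38.95 pos [ 0.5206 -0.2098  0.2629] F [ 0.   0.3 -0.2] open 1.001
[[-0.779 -0.001  0.627]
 [-0.627  0.001 -0.779]
 [ 0.    -1.    -0.001]]
[-33.4  24.1  90.1   0.   65.9  17.8]
rows 2 T [0.026, 0.911, -0.014] ry 0.056 ** at (np.float64(0.5182245853341364), np.float64(-0.21025104806431927), 0.19, -144.5)
```

arm_command --translation '[[0.027,0.3,-0.014],[0.027,0.6,-0.014],[0.027,0.85,-0.014],[0.027,1.0,-0.014],[0.027,1.0,-0.014]]' --rotation '[[0,-0.07,0],[0,-0.07,0],[0,-0.07,0],[0,-0.07,0],[0,-0.07,0]]' --grip '[-1,-1,-1,-1,-1]'

```text
time_s: 39.45
position: [0.5174, -0.2104, 0.1817]
tcp_rot: [[-0.731, -0.003, 0.682], [-0.682, 0.002, -0.731], [0.001, -1.0, -0.004]]
force: [-0.4, 0.7, -0.5]
opening: 1.001
```

arm_command --translation '[[0,0,0],[0,0,0],[0,0,0],[0,0,0],[0,0,0]]' --rotation '[[0,0,0],[0,0,0],[0,0,0],[0,0,0],[0,0,0]]' --grip '[1,1,1,1,1]'

```text
time_s: 39.95
position: [0.5182, -0.2118, 0.1838]
tcp_rot: [[-0.732, 0.001, 0.681], [-0.681, -0.001, -0.732], [-0.0, -1.0, 0.001]]
force: [-0.1, 0.3, 0.3]
opening: 0.628
```

arm_command --translation '[[0,0,0],[0,0,0],[0,0,0],[0,0,0],[0,0,0]]' --rotation '[[0,0,0],[0,0,0],[0,0,0],[0,0,0],[0,0,0]]' --grip '[1,1,1,1,1]'

```text
time_s: 40.45
position: [0.518, -0.2117, 0.1832]
tcp_rot: [[-0.732, -0.0, 0.681], [-0.681, 0.0, -0.732], [0.0, -1.0, -0.0]]
force: [0.1, 0.0, 0.6]
opening: 0.32
```

arm_command --translation '[[0,-0.3,0],[0,-0.65,0],[0,-1,0],[0,-1,0]]' --rotation '[[0,0,0],[0,0,0],[0,0,0],[0,0,0]]' --grip '[1,1,1,1]'

```text
time_s: 40.85
position: [0.5202, -0.213, 0.2671]
tcp_rot: [[-0.732, 0.007, 0.681], [-0.681, -0.005, -0.732], [-0.002, -1.0, 0.008]]
force: [0.3, -1.1, 0.3]
opening: 0.318
```

Run:
```python
from h import *
st()
plan([(.50,-.08,.29,-120),(.50,.17,.29,-90)])
```

```text
t 40.85 pos [ 0.5202 -0.213   0.2671] F [ 0.3 -1.1  0.3] open 0.318
[[-0.732  0.007  0.681]
 [-0.681 -0.005 -0.732]
 [-0.002 -1.     0.008]]
[-33.7  23.7  90.1   0.   65.8  13.4]
rows 2 T [-0.474, -0.143, -0.694] ry -0.142 ->
rows 2 T [-0.571, -0.143, -0.617] ry -0.142 ** at (0.5, -0.08, 0.29, -120)
rows 2 T [-0.902, -0.0, -0.521] ry -0.167 ->
rows 2 T [-0.979, -0.0, -0.356] ry -0.167 ->
rows 1 T [-0.513, -0.0, -0.091] ry -0.083 ->
rows 1 T [-0.519, -0.0, -0.045] ry -0.083 ** at (0.5, 0.17, 0.29, -90)
```

arm_command --translation '[[-0.1,-0.3,-0.15],[-0.474,-0.35,-0.694],[-0.474,-0.35,-0.694]]' --rotation '[[0,0,0],[0,-0.142,0],[0,-0.142,0]]' --grip '[1,1,1]'

```text
time_s: 41.15
position: [0.5059, -0.1406, 0.2909]
tcp_rot: [[-0.619, -0.003, 0.785], [-0.785, 0.004, -0.619], [-0.001, -1.0, -0.005]]
force: [-0.2, -0.3, -0.6]
opening: 0.32
```

arm_command --translation '[[-0.28,0,-0.31],[-0.571,0,-0.617],[-0.571,0,-0.617]]' --rotation '[[0,-0.07,0],[0,-0.142,0],[0,-0.142,0]]' --grip '[1,1,1]'

```text
time_s: 41.45
position: [0.4956, -0.075, 0.29]
tcp_rot: [[-0.497, -0.004, 0.868], [-0.868, 0.003, -0.497], [-0.001, -1.0, -0.005]]
force: [-0.1, -0.5, -0.4]
opening: 0.319
```

arm_command --translation '[[-0.45,0,-0.26],[-0.902,0,-0.521]]' --rotation '[[0,-0.083,0],[0,-0.167,0]]' --grip '[1,1]'

```text
time_s: 41.65
position: [0.498, 0.0044, 0.2904]
tcp_rot: [[-0.343, -0.001, 0.939], [-0.939, -0.0, -0.343], [0.001, -1.0, -0.001]]
force: [-0.2, 0.6, -0.2]
opening: 0.323
```

arm_command --translation '[[-0.49,0,-0.18],[-0.979,0,-0.356],[-0.979,0,-0.356],[-0.979,0,-0.356]]' --rotation '[[0,-0.083,0],[0,-0.167,0],[0,-0.167,0],[0,-0.167,0]]' --grip '[1,1,1,1]'

```text
time_s: 42.05
position: [0.4978, 0.0881, 0.2905]
tcp_rot: [[-0.173, -0.001, 0.985], [-0.985, -0.001, -0.173], [0.001, -1.0, -0.001]]
force: [0.3, 1.6, 0.0]
opening: 0.321
```

Run:
```python
from h import *
st()
plan([(.483,.197,.22,-90),(.483,.197,.072,-90)])
```

```text
t 42.05 pos [0.4978 0.0881 0.2905] F [0.3 1.6 0. ] open 0.321
[[-0.173 -0.001  0.985]
 [-0.985 -0.001 -0.173]
 [ 0.001 -1.    -0.001]]
[-2.6 17.8 95.6 -0.1 66.7  7.3]
rows 2 T [-0.655, 0.441, -0.209] ry -0.083 ->
rows 2 T [-0.67, 0.44, -0.151] ry -0.083 ** at (0.483, 0.197, 0.22, -90)
rows 2 T [0.0, 0.925, 0.0] ry 0.0 ->
rows 2 T [0.0, 0.925, 0.0] ry 0.0 ** at (0.483, 0.197, 0.072, -90)
```

arm_command --translation '[[-0.33,0.1,-0.1],[-0.655,0.3,-0.209]]' --rotation '[[0,-0.04,0],[0,-0.083,0]]' --grip '[1,1]'

```text
time_s: 42.25
position: [0.4924, 0.1409, 0.2677]
tcp_rot: [[-0.091, 0.003, 0.996], [-0.996, -0.001, -0.091], [0.0, -1.0, 0.003]]
force: [0.6, 0.2, -1.1]
opening: 0.32
```

arm_command --translation '[[-0.33,0.3,-0.08],[-0.67,0.58,-0.151],[-0.67,0.58,-0.151],[-0.67,0.58,-0.151]]' --rotation '[[0,-0.04,0],[0,-0.083,0],[0,-0.083,0],[0,-0.083,0]]' --grip '[1,1,1,1]'

```text
time_s: 42.65
position: [0.4836, 0.1956, 0.2202]
tcp_rot: [[-0.002, -0.001, 1.0], [-1.0, -0.001, -0.002], [0.001, -1.0, -0.001]]
force: [0.4, 0.4, -0.4]
opening: 0.315
```

arm_command --translation '[[0,0.45,0],[0,0.9,0]]' --rotation '[[0,0,0],[0,0,0]]' --grip '[1,1]'

```text
time_s: 42.85
position: [0.4863, 0.1954, 0.1502]
tcp_rot: [[-0.004, 0.007, 1.0], [-1.0, 0.0, -0.004], [-0.001, -1.0, 0.007]]
force: [-0.1, 0.1, -0.6]
opening: 0.318
```

arm_command --translation '[[0,0.3,0],[0,0.6,0],[0,0.85,0],[0,0.9,0],[0,0.9,0]]' --rotation '[[0,0,0],[0,0,0],[0,0,0],[0,0,0],[0,0,0]]' --grip '[1,1,1,1,1]'

```text
time_s: 43.35
position: [0.4843, 0.1956, 0.0771]
tcp_rot: [[-0.003, 0.001, 1.0], [-1.0, -0.0, -0.003], [0.0, -1.0, 0.001]]
force: [-0.1, 0.3, -0.2]
opening: 0.321
```

arm_command --translation '[[0,0,0],[0,0,0],[0,0,0],[0,0,0]]' --rotation '[[0,0,0],[0,0,0],[0,0,0],[0,0,0]]' --grip '[0.2,0.2,0.2,0.2]'

```text
time_s: 43.75
position: [0.4836, 0.1971, 0.0776]
tcp_rot: [[-0.0, 0.001, 1.0], [-1.0, 0.0, -0.0], [-0.0, -1.0, 0.001]]
force: [0.0, 0.0, 0.7]
opening: 0.401
```

arm_command --translation '[[0,-0.3,0],[0,-0.8,0],[0,-1,0]]' --rotation '[[0,0,0],[0,0,0],[0,0,0]]' --grip '[0.2,0.2,0.2]'

```text
time_s: 44.05
position: [0.4846, 0.1974, 0.1598]
tcp_rot: [[-0.0, 0.005, 1.0], [-1.0, 0.001, -0.0], [-0.001, -1.0, 0.005]]
force: [1.0, 0.1, -0.4]
opening: 0.402
```

arm_command --translation '[[-0.2,-0.5,0],[-0.4,-1,0],[-0.4,-1,0],[-0.4,-1,0]]' --rotation '[[0,0,0],[0,0,0],[0,0,0],[0,0,0]]' --grip '[-1,-1,-1,-1]'

```text
time_s: 44.45
position: [0.4833, 0.2294, 0.238]
tcp_rot: [[0.001, 0.003, 1.0], [-1.0, 0.0, 0.001], [-0.0, -1.0, 0.003]]
force: [-0.5, -0.5, -0.2]
opening: 0.677
```

Run:
```python
from h import *
st()
w=cam('wrist'); t=cam('top'); save(np.hstack([cv2.resize(w['img'],(480,360)),cv2.resize(t['img'][130:270,270:390],(309,360))]),'w10.png')
```

```text
t 44.45 pos [0.4833 0.2294 0.238 ] F [-0.5 -0.5 -0.2] open 0.677
[[ 0.001  0.003  1.   ]
 [-1.     0.     0.001]
 [-0.    -1.     0.003]]
[13.4 23.7 95.5 -0.  60.6 13.4]
```

View pics/w10.png

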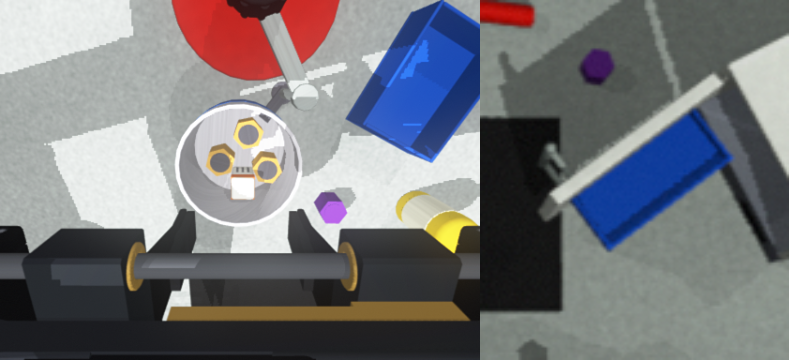

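All three couplings and the cartridge are in the canister, the rack is empty and the door is open. Now back to the handle to shut it.

Run:
```python
from h import *
plan([(.555,-.115,.27,-141)])
```

```text
rows 2 T [0.859, -0.085, 0.183] ry 0.17 ->
rows 2 T [0.813, -0.085, 0.332] ry 0.17 ->
rows 2 T [0.741, -0.086, 0.471] ry 0.17 ->
rows 2 T [0.646, -0.085, 0.594] ry 0.17 ->
rows 2 T [0.531, -0.086, 0.699] ry 0.17 ** at (0.555, -0.115, 0.27, -141)
```

arm_command --translation '[[0.43,-0.04,0.09],[0.859,-0.085,0.183]]' --rotation '[[0,0.085,0],[0,0.17,0]]' --grip '[-1,-1]'

```text
time_s: 44.75
position: [0.4964, 0.1596, 0.2418]
tcp_rot: [[-0.179, -0.004, 0.984], [-0.984, -0.001, -0.179], [0.001, -1.0, -0.004]]
force: [0.6, -0.6, 0.4]
opening: 0.943
```

arm_command --translation '[[0.41,-0.04,0.17],[0.813,-0.085,0.332]]' --rotation '[[0,0.085,0],[0,0.17,0]]' --grip '[-1,-1]'

```text
time_s: 44.95
position: [0.5113, 0.0898, 0.2486]
tcp_rot: [[-0.353, -0.004, 0.936], [-0.936, 0.0, -0.353], [0.001, -1.0, -0.004]]
force: [0.5, -0.1, 0.4]
opening: 0.993
```

arm_command --translation '[[0.37,-0.04,0.24],[0.741,-0.086,0.471]]' --rotation '[[0,0.085,0],[0,0.17,0]]' --grip '[-1,-1]'

```text
time_s: 45.15
position: [0.5259, 0.0211, 0.2555]
tcp_rot: [[-0.513, -0.004, 0.858], [-0.858, 0.001, -0.513], [0.002, -1.0, -0.004]]
force: [0.2, 0.6, -0.5]
opening: 1.001
```

arm_command --translation '[[0.32,-0.04,0.3],[0.646,-0.085,0.594]]' --rotation '[[0,0.085,0],[0,0.17,0]]' --grip '[-1,-1]'

```text
time_s: 45.35
position: [0.5404, -0.0475, 0.2622]
tcp_rot: [[-0.657, -0.004, 0.754], [-0.754, 0.001, -0.657], [0.002, -1.0, -0.004]]
force: [1.7, -0.1, -0.1]
opening: 1.001
```

arm_command --translation '[[0.27,-0.04,0.35],[0.531,-0.086,0.699],[0.531,-0.086,0.699],[0.531,-0.086,0.699],[0.531,-0.086,0.699]]' --rotation '[[0,0.085,0],[0,0.17,0],[0,0.17,0],[0,0.17,0],[0,0.17,0]]' --grip '[-1,-1,-1,-1,-1]'

```text
time_s: 45.85
position: [0.5549, -0.1136, 0.2696]
tcp_rot: [[-0.777, -0.003, 0.629], [-0.629, 0.002, -0.777], [0.001, -1.0, -0.004]]
force: [0.3, 0.6, -0.4]
opening: 0.999
```

Run:
```python
from h import *
s=st()
w=cam('wrist')
for p,c in pts('wrist','door_handle',.2): print(p.round(1),c,onz(w,*p,.145).round(4))
print('pred bar mid px',proj(w,[.557,-.128,.145]))
plan([(.557,-.128,.183,-141.2)])
```

```text
t 45.85 pos [ 0.5549 -0.1136  0.2696] F [ 0.3  0.6 -0.4] open 0.999
[[-0.777 -0.003  0.629]
 [-0.629  0.002 -0.777]
 [ 0.001 -1.    -0.004]]
[-22.9  24.1  88.8   0.   67.3  28.1]
[271.6 198.5] 0.93 [ 0.5539 -0.1289  0.145 ]
pred bar mid px [273.04600204 195.45179933]
rows 1 T [0.05, 0.545, 0.078] ry 0.002 ->
rows 1 T [0.049, 0.546, 0.078] ry 0.002 ** at (0.557, -0.128, 0.183, -141.2)
```

arm_command --translation '[[0.09,0.2,0.15],[0.095,0.55,0.15],[0.095,0.9,0.15],[0.095,1.0,0.15],[0.095,1.0,0.15]]' --rotation '[[0,0,0],[0,0,0],[0,0,0],[0,0,0],[0,0,0]]' --grip '[-1,-1,-1,-1,-1]'

```text
time_s: 46.45
position: [0.5569, -0.1275, 0.1899]
tcp_rot: [[-0.777, -0.003, 0.63], [-0.63, 0.001, -0.777], [0.002, -1.0, -0.003]]
force: [-0.1, -0.0, 1.1]
opening: 1.0
```

arm_command --translation '[[0,0.08,0],[0,0.08,0],[0,0.08,0],[0,0.08,0],[0,0.08,0]]' --rotation '[[0,0,0],[0,0,0],[0,0,0],[0,0,0],[0,0,0]]' --grip '[1,1,1,1,1]'

```text
time_s: 46.95
position: [0.558, -0.1289, 0.1852]
tcp_rot: [[-0.778, 0.001, 0.629], [-0.629, -0.0, -0.778], [-0.0, -1.0, 0.001]]
force: [-1.3, 0.3, -0.3]
opening: 0.629
```

arm_command --translation '[[0,0,0],[0,0,0],[0,0,0],[0,0,0],[0,0,0]]' --rotation '[[0,0,0],[0,0,0],[0,0,0],[0,0,0],[0,0,0]]' --grip '[1,1,1,1,1]'

```text
time_s: 47.45
position: [0.5577, -0.1287, 0.1846]
tcp_rot: [[-0.777, -0.0, 0.629], [-0.629, 0.0, -0.777], [0.0, -1.0, -0.0]]
force: [-0.3, 0.4, 0.3]
opening: 0.17
```

arm_command --translation '[[0,0,0],[0,0,0],[0,0,0],[0,0,0],[0,0,0]]' --rotation '[[0,0,0],[0,0,0],[0,0,0],[0,0,0],[0,0,0]]' --grip '[1,1,1,1,1]'

```text
time_s: 47.95
position: [0.5574, -0.1283, 0.1846]
tcp_rot: [[-0.778, -0.001, 0.629], [-0.629, 0.001, -0.778], [0.0, -1.0, -0.001]]
force: [-1.2, 2.8, 2.0]
opening: 0.115
```

Run:
```python
from h import *
s=st()
p=np.array(s['position'])[:2]; H=np.array([.6313,-.2855]); d=H-p; print(np.linalg.norm(d),'open angle',195.1-np.degrees(np.arctan2(-d[1],-d[0])))
R=np.array(s['tcp_rot']); px=R[:2,0]@d; pz=R[:2,2]@d; print(px,pz)
for k in [3,8,12.5,17,21.5,26]:
    a=-np.radians(k); print(k,np.round([(px-(px*np.cos(a)+pz*np.sin(a)))/.08,(pz-(-px*np.sin(a)+pz*np.cos(a)))/.08],3),round(-k/60,3))
```

```text
t 47.95 pos [ 0.5574 -0.1283  0.1846] F [-1.2  2.8  2. ] open 0.115
[[-0.778 -0.001  0.629]
 [-0.629  0.001 -0.778]
 [ 0.    -1.    -0.001]]
[-24.2  30.6  93.2   0.   56.3  26.9]
0.1736946964269658 open angle 79.91661767088884
0.04138023029169466 0.16869348335320453
3 [ 0.111 -0.024] -0.05
8 [ 0.299 -0.051] -0.133
12.5 [ 0.469 -0.062] -0.208
17 [ 0.639 -0.059] -0.283
21.5 [ 0.809 -0.043] -0.358
26 [ 0.977 -0.013] -0.433
```

arm_command --translation '[[0.111,0,-0.024],[0.299,0,-0.051],[0.469,0,-0.062],[0.639,0,-0.059],[0.809,0,-0.043]]' --rotation '[[0,-0.05,0],[0,-0.133,0],[0,-0.208,0],[0,-0.283,0],[0,-0.358,0]]' --grip '[1,1,1,1,1]'

```text
time_s: 48.45
position: [0.5044, -0.1667, 0.1846]
tcp_rot: [[-0.49, -0.001, 0.872], [-0.872, 0.0, -0.49], [0.0, -1.0, -0.001]]
force: [-0.4, 0.2, -1.1]
opening: 0.118
```

arm_command --translation '[[0.18,0,-0.036],[0.299,0,-0.051],[0.469,0,-0.062],[0.639,0,-0.059],[0.809,0,-0.043]]' --rotation '[[0,-0.08,0],[0,-0.133,0],[0,-0.208,0],[0,-0.283,0],[0,-0.358,0]]' --grip '[1,1,1,1,1]'

```text
time_s: 48.95
position: [0.4695, -0.2217, 0.1846]
tcp_rot: [[-0.137, -0.001, 0.991], [-0.991, 0.0, -0.137], [0.0, -1.0, -0.001]]
force: [-0.5, 1.2, 0.1]
opening: 0.116
```

arm_command --translation '[[0.18,0,-0.036],[0.299,0,-0.051],[0.469,0,-0.062],[0.639,0,-0.059],[0.809,0,-0.043]]' --rotation '[[0,-0.08,0],[0,-0.133,0],[0,-0.208,0],[0,-0.283,0],[0,-0.358,0]]' --grip '[1,1,1,1,1]'

```text
time_s: 49.45
position: [0.4573, -0.2858, 0.1846]
tcp_rot: [[0.235, -0.001, 0.972], [-0.972, -0.001, 0.235], [0.0, -1.0, -0.001]]
force: [-1.0, -0.2, 0.2]
opening: 0.113
```

arm_command --translation '[[0.15,0,-0.03],[0.299,0,-0.051],[0.469,0,-0.062],[0.52,0,-0.063],[0.52,0,-0.063]]' --rotation '[[0,-0.067,0],[0,-0.133,0],[0,-0.208,0],[0,-0.23,0],[0,-0.23,0]]' --grip '[1,1,1,1,1]'

```text
time_s: 49.95
position: [0.4624, -0.3276, 0.1846]
tcp_rot: [[0.456, -0.0, 0.89], [-0.89, -0.001, 0.456], [0.001, -1.0, -0.001]]
force: [-2.1, -0.4, 0.8]
opening: 0.117
```

Run:
```python
from h import *
s=st()
p=np.array(s['position'])[:2]; H=np.array([.6313,-.2855]); d=H-p; print(np.linalg.norm(d),'open angle',195.1-np.degrees(np.arctan2(-d[1],-d[0]))%360)
```

```text
t 49.95 pos [ 0.4624 -0.3276  0.1846] F [-2.1 -0.4  0.8] open 0.117
[[ 0.456 -0.     0.89 ]
 [-0.89  -0.001  0.456]
 [ 0.001 -1.    -0.001]]
[-46.6  30.2  94.   -0.1  55.8 -73.7]
0.17407844960979996 open angle 1.1025852099127462
```

arm_command --translation '[[0.02,0,-0.005],[0.04,0,-0.01],[0.06,0,-0.013],[0.06,0,-0.013]]' --rotation '[[0,-0.01,0],[0,-0.018,0],[0,-0.025,0],[0,-0.025,0]]' --grip '[1,1,1,1]'

```text
time_s: 50.35
position: [0.4634, -0.3312, 0.1846]
tcp_rot: [[0.481, -0.001, 0.877], [-0.877, 0.0, 0.481], [-0.001, -1.0, -0.001]]
force: [-3.8, -1.0, 0.6]
opening: 0.114
```

arm_command --translation '[[0.02,0,-0.005],[0.05,0,-0.01],[0.05,0,-0.01],[0.05,0,-0.01]]' --rotation '[[0,0,0],[0,0,0],[0,0,0],[0,0,0]]' --grip '[1,1,1,1]'

```text
time_s: 50.75
position: [0.4634, -0.3313, 0.1845]
tcp_rot: [[0.48, -0.004, 0.877], [-0.877, 0.008, 0.48], [-0.009, -1.0, -0.0]]
force: [-6.0, 7.2, 6.4]
opening: 0.112
```

Run:
```python
from h import *
s=st()
p=np.array(s['position'])[:2]; H=np.array([.6313,-.2855]); d=H-p; print(np.linalg.norm(d),'open angle',195.1-np.degrees(np.arctan2(-d[1],-d[0]))%360, 'F along push', np.array(s['force'])@np.array(s['tcp_rot'])[:,0])
```

```text
t 50.75 pos [ 0.4634 -0.3313  0.1845] F [-6.   7.2  6.4] open 0.112
[[ 0.48  -0.004  0.877]
 [-0.877  0.008  0.48 ]
 [-0.009 -1.    -0.   ]]
[-46.9  30.6  93.2   0.1  56.7 -75.6]
0.1740910387865144 open angle -0.16960221185016167 F along push -9.21784590565668
```

The door is shut: it bears on its stop with 9 N and does not move. Releasing and heading back to the lid.

arm_command --translation '[[-0.05,0,0.01],[-0.05,0,0.01],[-0.05,0,0.01],[-0.05,0,0.01],[-0.05,0,0.01]]' --rotation '[[0,0,0],[0,0,0],[0,0,0],[0,0,0],[0,0,0]]' --grip '[1,-1,-1,-1,-1]'

```text
time_s: 51.25
position: [0.4646, -0.3317, 0.1848]
tcp_rot: [[0.48, 0.002, 0.877], [-0.877, -0.001, 0.48], [0.001, -1.0, 0.001]]
force: [0.1, 0.3, 0.2]
opening: 0.395
```

arm_command --translation '[[0,-0.3,0],[0,-0.65,0],[0,-1,0],[0,-1,0]]' --rotation '[[0,0,0],[0,0,0],[0,0,0],[0,0,0]]' --grip '[-1,-1,-1,-1]'

```text
time_s: 51.65
position: [0.4661, -0.3334, 0.2688]
tcp_rot: [[0.48, 0.007, 0.877], [-0.877, -0.007, 0.48], [0.009, -1.0, 0.003]]
force: [0.0, 0.1, -0.4]
opening: 0.757
```

Run:
```python
from h import *
s=st()
t=cam('top')
plan([(.4924,.3847,.265,-47.4)])
save(t['img'][150:270,320:470],'t11.png',4)
```

```text
t 51.65 pos [ 0.4661 -0.3334  0.2688] F [ 0.   0.1 -0.4] open 0.757
[[ 0.48   0.007  0.877]
 [-0.877 -0.007  0.48 ]
 [ 0.009 -1.     0.003]]
[-46.8  24.4  88.5   0.   66.6 -75.5]
rows 2 T [-0.962, 0.003, 0.576] ry -0.029 ->
rows 2 T [-0.944, 0.003, 0.604] ry -0.029 ->
rows 2 T [-0.926, 0.003, 0.633] ry -0.029 ->
rows 2 T [-0.906, 0.003, 0.661] ry -0.029 ->
rows 2 T [-0.885, 0.002, 0.688] ry -0.029 ->
rows 2 T [-0.864, 0.003, 0.714] ry -0.029 ->
rows 2 T [-0.842, 0.002, 0.741] ry -0.029 ->
rows 2 T [-0.82, 0.003, 0.765] ry -0.029 ** at (0.4924, 0.3847, 0.265, -47.4)
```

View pics/t11.png

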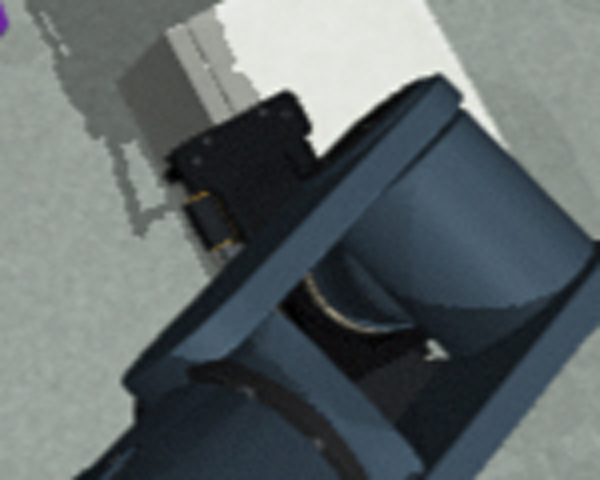

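The door edge lies parallel with the cabinet front, so it is shut.

arm_command --translation '[[-0.48,0,0.29],[-0.962,0,0.576]]' --rotation '[[0,-0.015,0],[0,-0.029,0]]' --grip '[-1,-1]'

```text
time_s: 51.9
position: [0.467, -0.2413, 0.2633]
tcp_rot: [[0.505, -0.001, 0.863], [-0.863, 0.001, 0.505], [-0.002, -1.0, 0.0]]
force: [0.3, 1.3, 1.6]
opening: 0.964
```

arm_command --translation '[[-0.47,0,0.3],[-0.944,0,0.604]]' --rotation '[[0,-0.015,0],[0,-0.029,0]]' --grip '[-1,-1]'

```text
time_s: 52.1
position: [0.47, -0.1502, 0.2633]
tcp_rot: [[0.532, -0.002, 0.847], [-0.847, 0.002, 0.532], [-0.002, -1.0, -0.001]]
force: [0.5, -0.1, 0.7]
opening: 0.994
```

arm_command --translation '[[-0.46,0,0.32],[-0.926,0,0.633]]' --rotation '[[0,-0.015,0],[0,-0.029,0]]' --grip '[-1,-1]'

```text
time_s: 52.3
position: [0.4734, -0.0605, 0.2635]
tcp_rot: [[0.558, -0.002, 0.83], [-0.83, 0.001, 0.558], [-0.002, -1.0, -0.001]]
force: [1.6, 0.2, 0.2]
opening: 1.001
```

arm_command --translation '[[-0.45,0,0.33],[-0.906,0,0.661]]' --rotation '[[0,-0.015,0],[0,-0.029,0]]' --grip '[-1,-1]'

```text
time_s: 52.5
position: [0.4768, 0.0291, 0.2635]
tcp_rot: [[0.583, -0.002, 0.812], [-0.812, 0.001, 0.583], [-0.002, -1.0, -0.001]]
force: [0.6, -0.3, -0.2]
opening: 1.003
```

arm_command --translation '[[-0.44,0,0.34],[-0.885,0,0.688]]' --rotation '[[0,-0.015,0],[0,-0.029,0]]' --grip '[-1,-1]'

```text
time_s: 52.7
position: [0.4801, 0.1187, 0.2634]
tcp_rot: [[0.608, -0.002, 0.794], [-0.794, 0.0, 0.608], [-0.001, -1.0, -0.002]]
force: [0.3, -0.4, 0.1]
opening: 1.003
```

arm_command --translation '[[-0.43,0,0.36],[-0.864,0,0.714]]' --rotation '[[0,-0.015,0],[0,-0.029,0]]' --grip '[-1,-1]'

```text
time_s: 52.9
position: [0.4836, 0.2083, 0.2634]
tcp_rot: [[0.632, -0.002, 0.775], [-0.775, -0.0, 0.632], [-0.001, -1.0, -0.002]]
force: [0.8, 0.8, -0.3]
opening: 1.001
```

arm_command --translation '[[-0.42,0,0.37],[-0.842,0,0.741]]' --rotation '[[0,-0.015,0],[0,-0.029,0]]' --grip '[-1,-1]'

```text
time_s: 53.1
position: [0.4869, 0.2979, 0.2631]
tcp_rot: [[0.655, -0.002, 0.755], [-0.755, -0.001, 0.655], [-0.001, -1.0, -0.002]]
force: [1.2, -0.6, 0.1]
opening: 0.999
```

arm_command --translation '[[-0.41,0,0.38],[-0.82,0,0.765],[-0.82,0,0.765],[-0.82,0,0.765]]' --rotation '[[0,-0.015,0],[0,-0.029,0],[0,-0.029,0],[0,-0.029,0]]' --grip '[-1,-1,-1,-1]'

```text
time_s: 53.5
position: [0.49, 0.3863, 0.2628]
tcp_rot: [[0.679, -0.003, 0.734], [-0.734, -0.002, 0.679], [-0.0, -1.0, -0.003]]
force: [-0.4, -0.5, -0.4]
opening: 0.999
```

Run:
```python
from h import *
s=st()
w=cam('wrist'); t=cam('top')
for p,c in pts('wrist','lid_knob',.2): print(p.round(1),c,onz(w,*p,.17).round(4))
print(proj(w,[.4924,.3847,.17]))
plan([(.4924,.3847,.1735,-47.4)])
save(np.hstack([cv2.resize(w['img'],(400,300)),cv2.resize(t['img'][150:270,320:470],(375,300))]),'w12.png')
```

```text
t 53.5 pos [0.49   0.3863 0.2628] F [-0.4 -0.5 -0.4] open 0.999
[[ 0.679 -0.003  0.734]
 [-0.734 -0.002  0.679]
 [-0.    -1.    -0.003]]
[ 28.   29.1  81.   -0.   70.1 -14.7]
[260.2 202.6] 0.66 [0.4932 0.3869 0.17  ]
[257.64023121 203.83875386]
rows 2 T [0.005, 0.564, 0.009] ry -0.0 ->
rows 2 T [0.005, 0.565, 0.009] ry -0.001 ** at (0.4924, 0.3847, 0.1735, -47.4)
```

View pics/w12.png

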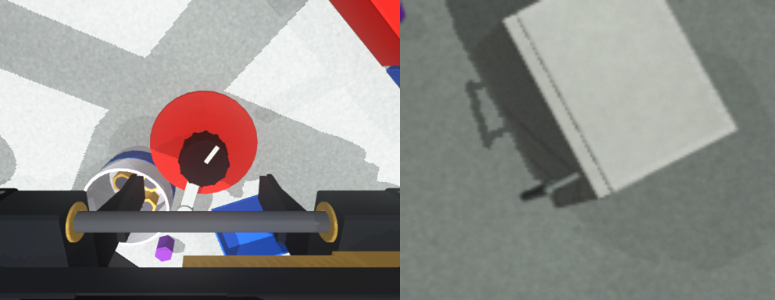

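The door is shut, and the knob is under the gripper at (260,203). Gripping it.

arm_command --translation '[[0.01,0.3,0.015],[0.01,0.65,0.015],[0.01,0.85,0.015]]' --rotation '[[0,0,0],[0,0,0],[0,0,0]]' --grip '[-1,-1,-1]'

```text
time_s: 53.95
position: [0.4919, 0.3837, 0.1948]
tcp_rot: [[0.675, -0.003, 0.737], [-0.737, -0.002, 0.675], [-0.001, -1.0, -0.003]]
force: [-1.3, -0.7, -0.6]
opening: 0.998
```

arm_command --translation '[[0,0.2,0],[0,0.27,0],[0,0.27,0],[0,0.27,0]]' --rotation '[[0,0,0],[0,0,0],[0,0,0],[0,0,0]]' --grip '[-1,-1,-1,-1]'

```text
time_s: 54.35
position: [0.4932, 0.3856, 0.1758]
tcp_rot: [[0.677, 0.001, 0.736], [-0.736, 0.001, 0.677], [0.0, -1.0, 0.001]]
force: [-0.3, -0.2, 0.2]
opening: 0.999
```

arm_command --translation '[[0,0,0],[0,0,0],[0,0,0],[0,0,0],[0,0,0]]' --rotation '[[0,0,0],[0,0,0],[0,0,0],[0,0,0],[0,0,0]]' --grip '[1,1,1,1,1]'

```text
time_s: 54.85
position: [0.4925, 0.3861, 0.1752]
tcp_rot: [[0.677, 0.0, 0.736], [-0.736, 0.0, 0.677], [0.0, -1.0, 0.0]]
force: [0.9, -0.3, -0.2]
opening: 0.631
```

arm_command --translation '[[0,0,0],[0,0,0],[0,0,0],[0,0,0],[0,0,0]]' --rotation '[[0,0,0],[0,0,0],[0,0,0],[0,0,0],[0,0,0]]' --grip '[1,1,1,1,1]'

```text
time_s: 55.35
position: [0.4926, 0.3862, 0.1751]
tcp_rot: [[0.677, 0.0, 0.736], [-0.736, 0.0, 0.677], [-0.0, -1.0, 0.0]]
force: [-0.7, 1.9, -0.1]
opening: 0.568
```

Run:
```python
from h import *
from scipy.optimize import least_squares
s=st()
P=np.array([(.4802,.2318),(.4475,.2805),(.4517,.3403),(.4924,.3847)])
r=least_squares(lambda q:np.hypot(*(P-q[:2]).T)-.09,[.5347,.3038]); print(r.x,np.round(r.fun,4))
d=r.x-np.array(s['position'])[:2]; R=np.array(s['tcp_rot']); px=R[:2,0]@d; pz=R[:2,2]@d; print(px,pz,np.hypot(px,pz))
print('now',np.degrees(np.arctan2(-d[1],-d[0])),'home',np.degrees(np.arctan2(.2318-r.x[1],.4805-r.x[0]))%360)
for k in range(1,6):
    a=-np.radians(7.7*k); print(k,np.round([(px-(px*np.cos(a)+pz*np.sin(a)))/.08,(pz-(-px*np.sin(a)+pz*np.cos(a)))/.08],3),round(-7.7*k/60,3))
```

```text
t 55.35 pos [0.4926 0.3862 0.1751] F [-0.7  1.9 -0.1] open 0.568
[[ 0.677  0.     0.736]
 [-0.736  0.     0.677]
 [-0.    -1.     0.   ]]
[ 27.9  34.9  85.7   0.   59.4 -14.8]
[0.53401239 0.30444918] [ 0.0004 -0.0002 -0.0002  0.0004]
0.0882336349695466 -0.024884858004115357 0.09167568106005093
now 116.88547571673635 home 233.62514822272882
1 [-0.032 -0.151] -0.128
2 [-0.043 -0.304] -0.257
3 [-0.034 -0.458] -0.385
4 [-0.004 -0.609] -0.513
5 [ 0.046 -0.754] -0.642
```

arm_command --translation '[[-0.032,0,-0.151],[-0.043,0,-0.304],[-0.034,0,-0.458],[-0.004,0,-0.609],[0.046,0,-0.754]]' --rotation '[[0,-0.128,0],[0,-0.257,0],[0,-0.385,0],[0,-0.513,0],[0,-0.642,0]]' --grip '[1,1,1,1,1]'

```text
time_s: 55.85
position: [0.4509, 0.3417, 0.1751]
tcp_rot: [[0.989, 0.001, 0.149], [-0.149, -0.001, 0.989], [0.001, -1.0, -0.0]]
force: [2.4, -2.3, -0.3]
opening: 0.571
```

arm_command --translation '[[-0.032,0,-0.151],[-0.043,0,-0.304],[-0.034,0,-0.458],[-0.004,0,-0.609],[0.046,0,-0.754]]' --rotation '[[0,-0.128,0],[0,-0.257,0],[0,-0.385,0],[0,-0.513,0],[0,-0.642,0]]' --grip '[1,1,1,1,1]'

```text
time_s: 56.35
position: [0.446, 0.2812, 0.1751]
tcp_rot: [[0.867, 0.002, -0.499], [0.499, -0.001, 0.867], [0.002, -1.0, -0.001]]
force: [3.8, -2.4, -1.7]
opening: 0.566
```

arm_command --translation '[[-0.032,0,-0.151],[-0.043,0,-0.304],[-0.034,0,-0.458],[-0.004,0,-0.609],[0.046,0,-0.754]]' --rotation '[[0,-0.128,0],[0,-0.257,0],[0,-0.385,0],[0,-0.513,0],[0,-0.642,0]]' --grip '[1,1,1,1,1]'

```text
time_s: 56.85
position: [0.4798, 0.2307, 0.1751]
tcp_rot: [[0.369, 0.003, -0.929], [0.929, 0.0, 0.369], [0.001, -1.0, -0.003]]
force: [4.6, -0.9, -2.6]
opening: 0.564
```

Run:
```python
from h import *
s=st();print(s['moment'])
d=np.array([.5340,.3044])-np.array(s['position'])[:2]; print(np.hypot(*d),np.degrees(np.arctan2(-d[1],-d[0]))%360)
plan([(.4805,.2318,.1748,70)])
```

```text
t 56.85 pos [0.4798 0.2307 0.1751] F [ 4.6 -0.9 -2.6] open 0.564
[[ 0.369  0.003 -0.929]
 [ 0.929  0.     0.369]
 [ 0.001 -1.    -0.003]]
[  13.7   28.7   99.4   -0.    51.7 -144.7]
[ 0.39369965  0.08676618 -0.63423979]
0.0914714886634819 233.6951339191951
rows 1 T [0.016, 0.004, -0.003] ry -0.028 ** at (0.4805, 0.2318, 0.1748, 70)
```

arm_command --translation '[[0.01,0,-0.018],[0.01,0,-0.018]]' --rotation '[[0,0,0],[0,0,0]]' --grip '[1,1]'

```text
time_s: 57.05
position: [0.4798, 0.2312, 0.1751]
tcp_rot: [[0.373, 0.0, -0.928], [0.928, -0.002, 0.373], [-0.002, -1.0, -0.001]]
force: [-0.2, -2.0, -0.3]
opening: 0.569
```

arm_command --translation '[[0,0.006,0],[0,0.012,0],[0,0.018,0],[0,0.024,0],[0,0.03,0]]' --rotation '[[0,0.133,0],[0,0.267,0],[0,0.4,0],[0,0.533,0],[0,0.667,0]]' --grip '[1,1,1,1,1]'

```text
time_s: 57.55
position: [0.4783, 0.2324, 0.1726]
tcp_rot: [[0.884, -0.001, -0.467], [0.467, -0.001, 0.884], [-0.002, -1.0, 0.0]]
force: [-2.1, 0.1, 1.3]
opening: 0.568
```

Run:
```python
from h import *
s=st();print(s['moment'])
```

```text
t 57.55 pos [0.4783 0.2324 0.1726] F [-2.1  0.1  1.3] open 0.568
[[ 0.884 -0.001 -0.467]
 [ 0.467 -0.001  0.884]
 [-0.002 -1.     0.   ]]
[  13.9   28.9   99.5   -0.    51.7 -103.9]
[0.1669615  0.20997688 0.14373373]
```

arm_command --translation '[[0.02,0.006,-0.03],[0.02,0.012,-0.03],[0.02,0.018,-0.03],[0.02,0.024,-0.03],[0.02,0.03,-0.03]]' --rotation '[[0,0.133,0],[0,0.267,0],[0,0.4,0],[0,0.533,0],[0,0.667,0]]' --grip '[1,1,1,1,1]'

```text
time_s: 58.05
position: [0.4787, 0.2332, 0.1701]
tcp_rot: [[0.977, -0.006, 0.213], [-0.213, 0.003, 0.977], [-0.006, -1.0, 0.002]]
force: [-5.8, 10.1, 3.3]
opening: 0.568
```

Run:
```python
from h import *
s=st();print(s['moment'])
```

```text
t 58.05 pos [0.4787 0.2332 0.1701] F [-5.8 10.1  3.3] open 0.568
[[ 0.977 -0.006  0.213]
 [-0.213  0.003  0.977]
 [-0.006 -1.     0.002]]
[ 13.8  29.2  99.4   0.3  51.6 -64.1]
[1.19572891 0.92144686 0.08178975]
```

arm_command --translation '[[-0.021,0.006,0.015],[-0.021,0.012,0.015],[-0.021,0.018,0.015],[-0.021,0.024,0.015],[-0.021,0.03,0.015]]' --rotation '[[0,0.133,0],[0,0.267,0],[0,0.4,0],[0,0.533,0],[0,0.667,0]]' --grip '[1,1,1,1,1]'

```text
time_s: 58.55
position: [0.4794, 0.2347, 0.1677]
tcp_rot: [[0.612, -0.001, 0.791], [-0.791, 0.003, 0.612], [-0.004, -1.0, 0.001]]
force: [-1.9, 8.7, -0.4]
opening: 0.568
```

Run:
```python
from h import *
s=st();print(s['moment'])
```

```text
t 58.55 pos [0.4794 0.2347 0.1677] F [-1.9  8.7 -0.4] open 0.568
[[ 0.612 -0.001  0.791]
 [-0.791  0.003  0.612]
 [-0.004 -1.     0.001]]
[ 14.   29.5  99.5   0.3  51.1 -23.9]
[1.16835975 0.45875347 0.0782667 ]
```

arm_command --translation '[[-0.007,0.006,0.02],[-0.007,0.012,0.02],[-0.007,0.018,0.02],[-0.007,0.024,0.02],[-0.007,0.028,0.02]]' --rotation '[[0,0.133,0],[0,0.267,0],[0,0.4,0],[0,0.533,0],[0,0.63,0]]' --grip '[1,1,1,1,1]'

```text
time_s: 59.05
position: [0.4807, 0.2353, 0.1655]
tcp_rot: [[-0.0, -0.0, 1.0], [-1.0, 0.002, -0.0], [-0.002, -1.0, -0.0]]
force: [0.3, 4.3, -0.9]
opening: 0.571
```

Run:
```python
from h import *
s=st();print(s['moment'])
```

```text
t 59.05 pos [0.4807 0.2353 0.1655] F [ 0.3  4.3 -0.9] open 0.571
[[-0.    -0.     1.   ]
 [-1.     0.002 -0.   ]
 [-0.002 -1.    -0.   ]]
[14.  29.7 99.4  0.2 50.8 14. ]
[0.72144693 0.20940898 0.07070992]
```

arm_command --translation '[[0,0.003,0],[0,0.006,0],[0,0.006,0],[0,0.006,0]]' --rotation '[[0,0.067,0],[0,0.13,0],[0,0.13,0],[0,0.13,0]]' --grip '[1,1,1,1]'

```text
time_s: 59.45
position: [0.4792, 0.2353, 0.1652]
tcp_rot: [[-0.129, -0.003, 0.992], [-0.992, 0.001, -0.129], [-0.001, -1.0, -0.003]]
force: [-5.0, 5.1, 3.3]
opening: 0.57
```

Run:
```python
from h import *
s=st();print(s['moment'])
```

```text
t 59.45 pos [0.4792 0.2353 0.1652] F [-5.   5.1  3.3] open 0.57
[[-0.129 -0.003  0.992]
 [-0.992  0.001 -0.129]
 [-0.001 -1.    -0.003]]
[14.1 29.7 99.5  0.1 50.9 21.4]
[0.70590845 0.60909177 0.44220135]
```

arm_command --translation '[[0,0,0.02],[0,0,0.02],[0,0,0.02],[0,0,0.02]]' --rotation '[[0,0.067,0],[0,0.13,0],[0,0.13,0],[0,0.13,0]]' --grip '[1,1,1,1]'

```text
time_s: 59.85
position: [0.4777, 0.2334, 0.165]
tcp_rot: [[-0.261, -0.01, 0.965], [-0.965, -0.003, -0.261], [0.005, -1.0, -0.009]]
force: [-8.8, 0.9, 8.2]
opening: 0.568
```

Run:
```python
from h import *
s=st();print(s['moment'])
```

```text
t 59.85 pos [0.4777 0.2334 0.165 ] F [-8.8  0.9  8.2] open 0.568
[[-0.261 -0.01   0.965]
 [-0.965 -0.003 -0.261]
 [ 0.005 -1.    -0.009]]
[14.  29.8 99.5  0.  51.4 29.1]
[0.00167231 1.43258621 0.58457897]
```

arm_command --translation '[[0,0,0],[0,0,0],[0,0,0],[0,0,0],[0,0,0]]' --rotation '[[0,-0.05,0],[0,-0.05,0],[0,-0.05,0],[0,-0.05,0],[0,-0.05,0]]' --grip '[1,-1,-1,-1,-1]'

```text
time_s: 60.35
position: [0.4836, 0.2335, 0.1651]
tcp_rot: [[-0.213, 0.001, 0.977], [-0.977, 0.0, -0.213], [-0.0, -1.0, 0.001]]
force: [0.5, -0.3, 0.2]
opening: 0.843
```

arm_command --translation '[[0,0,0],[0,-0.4,0],[0,-0.9,0],[0,-1,0]]' --rotation '[[0,0,0],[0,0,0],[0,0,0],[0,0,0]]' --grip '[-1,-1,-1,-1]'

```text
time_s: 60.75
position: [0.4861, 0.234, 0.2492]
tcp_rot: [[-0.213, 0.009, 0.977], [-0.977, 0.002, -0.213], [-0.004, -1.0, 0.008]]
force: [1.0, -0.2, 0.8]
opening: 0.997
```

arm_command --translation '[[0.5,0,0],[1,0,0]]' --rotation '[[0,0,0],[0,0,0]]' --grip '[-1,-1]'

```text
time_s: 60.95
position: [0.4664, 0.1549, 0.2454]
tcp_rot: [[-0.21, 0.002, 0.978], [-0.978, -0.0, -0.21], [-0.0, -1.0, 0.002]]
force: [0.0, -0.9, -0.0]
opening: 1.0
```

arm_command --translation '[[0.5,0,0],[1,0,0]]' --rotation '[[0,0,0],[0,0,0]]' --grip '[-1,-1]'

```text
time_s: 61.15
position: [0.4486, 0.0757, 0.2448]
tcp_rot: [[-0.212, -0.0, 0.977], [-0.977, -0.0, -0.212], [0.0, -1.0, -0.0]]
force: [-0.4, -0.1, 0.5]
opening: 1.004
```

arm_command --translation '[[0.5,0,0],[1,0,0],[1,0,0],[1,0,0]]' --rotation '[[0,0,0],[0,0,0],[0,0,0],[0,0,0]]' --grip '[-1,-1,-1,-1]'

```text
time_s: 61.55
position: [0.4322, -0.0019, 0.2449]
tcp_rot: [[-0.216, -0.0, 0.976], [-0.976, 0.001, -0.216], [-0.0, -1.0, -0.0]]
force: [-0.6, -0.2, -0.1]
opening: 0.996
```

Run:
```python
from h import *
st()
t=cam('top'); s=cam('scene'); t0=cv2.imread('pics/top0.png'); t0=cv2.resize(t0,(512,384),interpolation=cv2.INTER_AREA); s0=cv2.resize(cv2.imread('pics/scene0.png'),(512,384),interpolation=cv2.INTER_AREA)
def mark(im):
    g=im[195:240,130:180].astype(int); m=(g.min(2)>150)
    # knob only: within 10px of (154,217)
    yy,xx=np.nonzero(m); k=np.hypot(xx+130-154.4,yy+195-216.6)<9; P=np.stack([xx[k]+130,yy[k]+195],1).astype(float)
    c=P.mean(0); v=np.linalg.svd(P-c)[2][0]; return c.round(2),np.degrees(np.arctan2(v[1],v[0])).round(1),len(P)
print(mark(t0),mark(t['img']))
def lid(im):
    hsv=cv2.cvtColor(im,cv2.COLOR_BGR2HSV); m=((hsv[...,0]<8)|(hsv[...,0]>172))&(hsv[...,1]>150)&(hsv[...,2]>60)
    m[:,:120]=0;m[:180]=0;m[260:]=0;m[:,200:]=0
    cs,_=cv2.findContours(m.astype(np.uint8),cv2.RETR_EXTERNAL,2); return cv2.minEnclosingCircle(max(cs,key=cv2.contourArea))
print(lid(t0),lid(t['img']))
a=[cv2.resize(i[180:260,120:200],(300,300),interpolation=cv2.INTER_CUBIC) for i in(t0,t['img'])]
b=[cv2.resize(i[210:310,330:400],(210,300),interpolation=cv2.INTER_CUBIC) for i in(s0,s['img'])]
c=[cv2.resize(t['img'],(400,300)),cv2.resize(t['img'][170:270,340:440],(300,300))]
r1=np.hstack(a+[b[1][:, :195]]); r2=np.hstack(c+[np.zeros((300,95,3),np.uint8)])
cv2.imwrite('pics/fin.png',np.vstack([r1,r2]))
```

```text
t 61.55 pos [ 0.4322 -0.0019  0.2449] F [-0.6 -0.2 -0.1] open 0.996
[[-0.216 -0.     0.976]
 [-0.976  0.001 -0.216]
 [-0.    -1.    -0.   ]]
[-15.2  15.4 108.5   0.   56.2  -2.7]
(array([148.5, 214. ]), np.float64(19.3), 6) (array([nan, nan]), np.float64(0.0), 0)
((157.9792022705078, 218.46986389160156), 25.519718170166016) ((157.60000610351562, 218.39999389648438), 25.403240203857422)<stdin>:8: RuntimeWarning: Mean of empty slice.
  ret = um.true_divide(
```

View pics/fin.png

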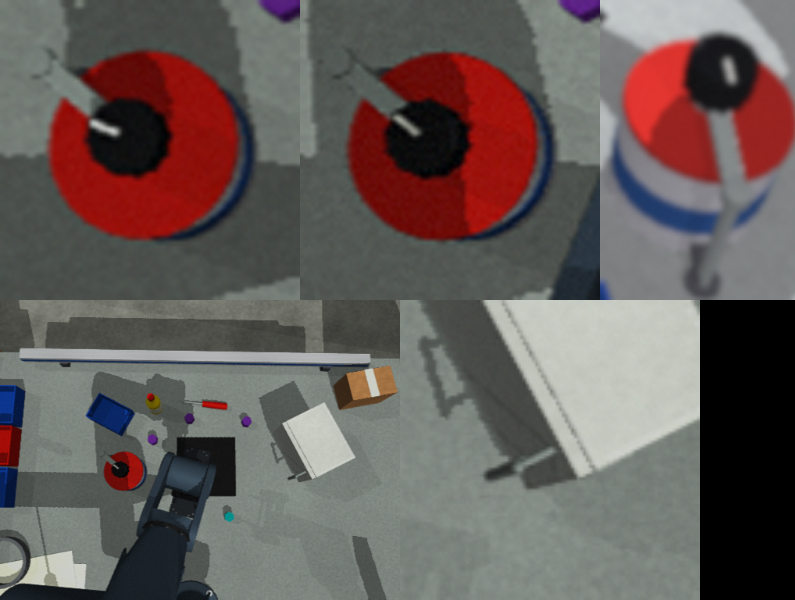

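The door is shut, the bystanders have not moved and the lid is over the mouth. The knob's mark now sits about 18° further clockwise than at the start, so I regrip once to confirm it is against the down stop.

Run:
```python
from h import *
plan([(.4805,.2325,.245,-70),(.4805,.2325,.165,-70)])
```

```text
rows 2 T [-0.992, -0.0, -0.01] ry -0.179 ->
rows 2 T [-0.976, -0.0, 0.175] ry -0.179 ->
rows 2 T [-0.926, -0.001, 0.354] ry -0.179 ** at (0.4805, 0.2325, 0.245, -70)
rows 1 T [-0.0, 0.5, -0.0] ry -0.0 ->
rows 1 T [-0.0, 0.5, -0.0] ry -0.0 ** at (0.4805, 0.2325, 0.165, -70)
```

arm_command --translation '[[-0.5,0,0],[-0.992,0,-0.01]]' --rotation '[[0,-0.09,0],[0,-0.179,0]]' --grip '[-1,-1]'

```text
time_s: 61.85
position: [0.4489, 0.078, 0.2451]
tcp_rot: [[-0.024, 0.0, 1.0], [-1.0, 0.0, -0.024], [-0.0, -1.0, 0.0]]
force: [0.7, -0.3, -0.6]
opening: 1.0
```

arm_command --translation '[[-0.49,0,0.09],[-0.976,0,0.175]]' --rotation '[[0,-0.09,0],[0,-0.179,0]]' --grip '[-1,-1]'

```text
time_s: 62.05
position: [0.4643, 0.1573, 0.245]
tcp_rot: [[0.166, 0.0, 0.986], [-0.986, 0.0, 0.166], [-0.0, -1.0, 0.0]]
force: [0.7, -0.5, -0.3]
opening: 0.999
```

arm_command --translation '[[-0.46,0,0.18],[-0.926,0,0.354],[-0.926,0,0.354],[-0.926,0,0.354]]' --rotation '[[0,-0.09,0],[0,-0.179,0],[0,-0.179,0],[0,-0.179,0]]' --grip '[-1,-1,-1,-1]'

```text
time_s: 62.45
position: [0.4796, 0.2338, 0.2446]
tcp_rot: [[0.345, -0.001, 0.939], [-0.939, -0.001, 0.345], [0.0, -1.0, -0.001]]
force: [-0.9, -1.1, -0.7]
opening: 1.002
```

arm_command --translation '[[0,0.3,0],[0,0.65,0],[0,0.95,0],[0,1,0],[0,1,0]]' --rotation '[[0,0,0],[0,0,0],[0,0,0],[0,0,0],[0,0,0]]' --grip '[-1,-1,-1,-1,-1]'

```text
time_s: 62.95
position: [0.4799, 0.2311, 0.1646]
tcp_rot: [[0.34, -0.002, 0.94], [-0.94, -0.001, 0.34], [-0.0, -1.0, -0.002]]
force: [0.3, -0.3, 1.2]
opening: 0.999
```

arm_command --translation '[[0,0,0],[0,0,0],[0,0,0],[0,0,0],[0,0,0]]' --rotation '[[0,0,0],[0,0,0],[0,0,0],[0,0,0],[0,0,0]]' --grip '[1,1,1,1,1]'

```text
time_s: 63.45
position: [0.4807, 0.2319, 0.1655]
tcp_rot: [[0.341, 0.001, 0.94], [-0.94, 0.0, 0.341], [0.0, -1.0, 0.001]]
force: [0.5, 0.3, -0.1]
opening: 0.629
```

arm_command --translation '[[0,0,0],[0,0,0],[0,0,0],[0,0,0],[0,0,0]]' --rotation '[[0,0,0],[0,0,0],[0,0,0],[0,0,0],[0,0,0]]' --grip '[1,1,1,1,1]'

```text
time_s: 63.95
position: [0.4806, 0.2318, 0.1653]
tcp_rot: [[0.341, 0.0, 0.94], [-0.94, -0.0, 0.341], [0.0, -1.0, 0.0]]
force: [-1.6, -0.7, 3.8]
opening: 0.569
```

arm_command --translation '[[0,0,0],[0,0,0],[0,0,0]]' --rotation '[[0,0.03,0],[0,0.06,0],[0,0.06,0]]' --grip '[1,1,1]'

```text
time_s: 64.25
position: [0.4788, 0.233, 0.1652]
tcp_rot: [[0.283, -0.003, 0.959], [-0.959, 0.002, 0.283], [-0.002, -1.0, -0.003]]
force: [-5.0, 4.5, 5.0]
opening: 0.565
```

Run:
```python
from h import *
print(st()['moment'])
```

```text
t 64.25 pos [0.4788 0.233  0.1652] F [-5.   4.5  5. ] open 0.565
[[ 0.283 -0.003  0.959]
 [-0.959  0.002  0.283]
 [-0.002 -1.    -0.003]]
[13.8 29.6 99.7  0.2 50.8 -2.7]
[0.66015557 0.57826115 0.41798311]
```

arm_command --translation '[[0,0,0],[0,0,0],[0,0,0]]' --rotation '[[0,0.03,0],[0,0.06,0],[0,0.06,0]]' --grip '[1,1,1]'

```text
time_s: 64.55
position: [0.4778, 0.2328, 0.1651]
tcp_rot: [[0.222, -0.005, 0.975], [-0.975, 0.001, 0.222], [-0.002, -1.0, -0.005]]
force: [-5.5, 3.7, 6.8]
opening: 0.568
```

Run:
```python
from h import *
print(st()['moment'])
```

```text
t 64.55 pos [0.4778 0.2328 0.1651] F [-5.5  3.7  6.8] open 0.568
[[ 0.222 -0.005  0.975]
 [-0.975  0.001  0.222]
 [-0.002 -1.    -0.005]]
[13.9 29.6 99.8  0.2 50.9  0.9]
[0.51349517 0.90425471 0.51787355]
```

The stop is felt at once: 0.42 then 0.52 N·m, against 0.1 N·m running friction. The twist tugged the arm by a millimetre or two, so I reopen, re-centre the knob at home by closing once more, then let go.

arm_command --translation '[[0,0,0],[0,0,0],[0,0,0],[0,0,0.02],[0,0,0.02]]' --rotation '[[0,0,0],[0,0,0],[0,0,0],[0,0,0],[0,0,0]]' --grip '[-1,-1,-1,-1,-1]'

```text
time_s: 65.05
position: [0.4828, 0.2321, 0.165]
tcp_rot: [[0.22, 0.001, 0.975], [-0.975, 0.0, 0.22], [0.0, -1.0, 0.001]]
force: [-0.7, 0.3, -0.1]
opening: 0.93
```

arm_command --translation '[[0,0,0],[0,0,0],[0,0,0],[0,0,0],[0,0,0]]' --rotation '[[0,0,0],[0,0,0],[0,0,0],[0,0,0],[0,0,0]]' --grip '[1,1,1,1,1]'

```text
time_s: 65.55
position: [0.4811, 0.2317, 0.165]
tcp_rot: [[0.221, -0.003, 0.975], [-0.975, -0.001, 0.221], [0.001, -1.0, -0.003]]
force: [-4.8, -3.7, 3.1]
opening: 0.63
```

arm_command --translation '[[0,0,0],[0,0,0],[0,0,0],[0,0,0],[0,0,0]]' --rotation '[[0,0,0],[0,0,0],[0,0,0],[0,0,0],[0,0,0]]' --grip '[1,1,-1,-1,-1]'

```text
time_s: 66.05
position: [0.483, 0.2325, 0.1653]
tcp_rot: [[0.22, 0.002, 0.975], [-0.975, 0.001, 0.22], [-0.0, -1.0, 0.002]]
force: [-0.1, -0.1, 0.4]
opening: 0.756
```

arm_command --translation '[[0,0,0],[0,-0.3,0],[0,-0.8,0],[0,-1,0]]' --rotation '[[0,0,0],[0,0,0],[0,0,0],[0,0,0]]' --grip '[-1,-1,-1,-1]'

```text
time_s: 66.45
position: [0.4841, 0.2328, 0.2482]
tcp_rot: [[0.221, 0.006, 0.975], [-0.975, 0.002, 0.221], [-0.0, -1.0, 0.006]]
force: [0.1, 0.4, -0.4]
opening: 0.989
```

arm_command --translation '[[0.5,0,0],[1,0,0]]' --rotation '[[0,0,0],[0,0,0]]' --grip '[-1,-1]'

```text
time_s: 66.65
position: [0.5007, 0.1543, 0.2463]
tcp_rot: [[0.224, 0.004, 0.975], [-0.975, 0.0, 0.224], [0.0, -1.0, 0.004]]
force: [-0.3, -0.6, 0.0]
opening: 1.0
```

arm_command --translation '[[0.5,0,0],[1,0,0]]' --rotation '[[0,0,0],[0,0,0]]' --grip '[-1,-1]'

```text
time_s: 66.85
position: [0.5181, 0.0748, 0.2454]
tcp_rot: [[0.221, 0.002, 0.975], [-0.975, 0.0, 0.221], [0.0, -1.0, 0.002]]
force: [0.8, -0.5, -0.0]
opening: 1.0
```

arm_command --translation '[[0.5,0,0],[1,0,0],[1,0,0],[1,0,0]]' --rotation '[[0,0,0],[0,0,0],[0,0,0],[0,0,0]]' --grip '[-1,-1,-1,-1]'

```text
time_s: 67.25
position: [0.5353, -0.0026, 0.245]
tcp_rot: [[0.218, 0.0, 0.976], [-0.976, 0.001, 0.218], [-0.001, -1.0, 0.0]]
force: [-0.5, 0.6, -0.4]
opening: 0.999
```

Run:
```python
from h import *
st()
t=cam('top')
t0=cv2.resize(cv2.imread('pics/top0.png'),(512,384),interpolation=cv2.INTER_AREA)
def lid(im):
    hsv=cv2.cvtColor(im,cv2.COLOR_BGR2HSV); m=((hsv[...,0]<8)|(hsv[...,0]>172))&(hsv[...,1]>150)&(hsv[...,2]>60)
    m[:,:120]=0;m[:180]=0;m[260:]=0;m[:,200:]=0
    cs,_=cv2.findContours(m.astype(np.uint8),cv2.RETR_EXTERNAL,2); return cv2.minEnclosingCircle(max(cs,key=cv2.contourArea))
def mark(im):
    g=im[205:228,142:166].min(2).astype(float); bg=g-np.median(g); m=bg>45
    yy,xx=np.nonzero(m); k=np.hypot(xx+142-154.4,yy+205-216.6)<9.5; P=np.stack([xx[k],yy[k]],1).astype(float); w=bg[yy[k],xx[k]]
    c=(P*w[:,None]).sum(0)/w.sum(); C=((P-c)*w[:,None]).T@(P-c); v=np.linalg.eigh(C)[1][:,1]; return (c+[142,205]).round(1),np.degrees(np.arctan2(v[1],v[0])).round(1),len(P)
f=cv2.imread('pics/fin.png')
print(lid(t0),lid(t['img'])); print(mark(t0),mark(t['img']))
for p,c in pts('top','coupling0',.25): print(p.round(),round(c,2))
```

```text
t 67.25 pos [ 0.5353 -0.0026  0.245 ] F [-0.5  0.6 -0.4] open 0.999
[[ 0.218  0.     0.976]
 [-0.976  0.001  0.218]
 [-0.001 -1.     0.   ]]
[-12.3  23.3  94.9   0.   61.8 -24.9]
((157.9792022705078, 218.46986389160156), 25.519718170166016) ((157.09866333007812, 219.45150756835938), 25.41096305847168)
(array([148.3, 214. ]), np.float64(-160.1), 17) (array([148.1, 214.1]), np.float64(-135.9), 12)
[293. 275.] 0.68
[317. 158.] 0.61
[197. 182.] 0.57
```

Marks disagree by a few degrees between checks, so I measure the knob's mark and the lid's position from close by with the wrist camera.

arm_command --translation '[[-0.5,0,0],[-1,0,0]]' --rotation '[[0,0,0],[0,0,0]]' --grip '[-1,-1]'

```text
time_s: 67.55
position: [0.517, 0.0777, 0.2451]
tcp_rot: [[0.22, 0.0, 0.976], [-0.976, 0.0, 0.22], [-0.0, -1.0, 0.0]]
force: [0.2, 0.2, 0.1]
opening: 1.0
```

arm_command --translation '[[-0.5,0,0],[-1,0,0]]' --rotation '[[0,0,0],[0,0,0]]' --grip '[-1,-1]'

```text
time_s: 67.75
position: [0.4984, 0.157, 0.2452]
tcp_rot: [[0.223, -0.0, 0.975], [-0.975, 0.0, 0.223], [-0.0, -1.0, -0.0]]
force: [0.5, 1.2, 0.2]
opening: 0.999
```

arm_command --translation '[[-0.5,0,0],[-1,0,0],[-1,0,0],[-1,0,0],[-1,0,0]]' --rotation '[[0,0,0],[0,0,0],[0,0,0],[0,0,0],[0,0,0]]' --grip '[-1,-1,-1,-1,-1]'

```text
time_s: 68.25
position: [0.4818, 0.2322, 0.2451]
tcp_rot: [[0.222, -0.0, 0.975], [-0.975, -0.0, 0.222], [0.0, -1.0, -0.0]]
force: [-0.4, -0.2, 0.0]
opening: 0.999
```

```bash
cat >> h.py <<'E'
def knob(img,K,R,o,zk=.174):
    """mark angle (world deg, mod 180), mark centre, knob centre from fit of dark blob, lid disc centre"""
    c=dict(K=K,R=R,o=o)
    u,v=proj(c,[.4805,.232,zk]); r=np.linalg.norm(proj(c,[.4805+.021,.232,zk])-[u,v])
    yy,xx=np.mgrid[:384,:512]; inn=np.hypot(xx-u,yy-v)<r
    m=inn&(img.min(2)>130)
    P=np.array([onz(c,a,b,zk)[:2] for a,b in zip(xx[m],yy[m])]); q=P.mean(0)
    w=np.linalg.svd(P-q)[2][0]; ang=np.degrees(np.arctan2(w[1],w[0]))%180
    hsv=cv2.cvtColor(img,cv2.COLOR_BGR2HSV)
    red=((hsv[...,0]<8)|(hsv[...,0]>172))&(hsv[...,1]>130)&(hsv[...,2]>60)&(np.hypot(xx-u,yy-v)<4.2*r)
    cs,_=cv2.findContours(red.astype(np.uint8),cv2.RETR_EXTERNAL,2); H=cv2.convexHull(max(cs,key=cv2.contourArea))[:,0]
    L=np.array([onz(c,a,b,.115)[:2] for a,b in H])
    from scipy.optimize import least_squares
    f=least_squares(lambda s:np.hypot(*(L-s).T)-.067,L.mean(0),loss='soft_l1',f_scale=.0005)
    return dict(ang=round(ang,1),n=int(m.sum()),mark=q.round(4),lid=f.x.round(4),res=round(float(np.median(abs(f.fun))),4))
E
python3 - <<'E'
from h import *
s=st(); w=cam('wrist'); print('now',knob(w['img'],w['K'],w['R'],w['o']))
for p,c in pts('wrist','lid_pivot'): print('pivot',onz(w,*p,.139).round(4),c)
# start picture w1 pose
i=cv2.resize(cv2.imread('pics/w1.png'),(512,384),interpolation=cv2.INTER_AREA)
T0=np.eye(4);T0[:3,:3]=s['tcp_rot'];T0[:3,3]=bot.read_state()['position']
M=np.eye(4);M[:3,:3]=w['R'];M[:3,3]=w['o'];HE=np.linalg.inv(T0)@M
T=np.eye(4);T[:3,:3]=Ry(-90.2);T[:3,3]=[.4804,.2309,.2446];M=T@HE
print('start',knob(i,w['K'],M[:3,:3],M[:3,3]))
np.save('he.npy',HE)
E
```

```text
t 68.25 pos [0.4818 0.2322 0.2451] F [-0.4 -0.2  0. ] open 0.999
[[ 0.222 -0.     0.975]
 [-0.975 -0.     0.222]
 [ 0.    -1.    -0.   ]]
[13.8 23.3 95.  -0.  61.8  1. ]
now {'ang': np.float64(49.1), 'n': 127, 'mark': array([0.4846, 0.2452]), 'lid': array([0.477 , 0.2377]), 'res': 0.0013}
pivot [0.5344 0.3053 0.139 ] 0.66
start {'ang': np.float64(69.2), 'n': 128, 'mark': array([0.4847, 0.2452]), 'lid': array([0.4813, 0.2361]), 'res': 0.0008}
```

Run:
```python
from h import *
HE=np.load('he.npy'); K=cam('wrist')['K']
i=cv2.resize(cv2.imread('pics/w2.png')[:, :533],(512,384),interpolation=cv2.INTER_AREA)
T=np.eye(4);T[:3,:3]=Ry(68.5);T[:3,3]=[.4802,.2318,.1735];M=T@HE; c=dict(K=K,R=M[:3,:3],o=M[:3,3])
g=i.min(2); yy,xx=np.mgrid[:384,:512]; m=(g>150)&(xx>252)&(xx<296)&(yy>232)&(yy<276)
P=np.array([onz(c,a,b,.184)[:2] for a,b in zip(xx[m],yy[m])]); q=P.mean(0); w=np.linalg.svd(P-q)[2][0]
print(m.sum(),q,np.degrees(np.arctan2(w[1],w[0]))%180+180, np.linalg.norm(q-[.4803,.2322]), np.degrees(np.arctan2(*(q-[.4803,.2322])[::-1]))%360)
```

```text
342 [0.46872087 0.22366261] 212.64819219684173 0.014386213272233786 216.40166977554824
```

arm_command --translation '[[0,0.3,0],[0,0.65,0],[0,0.95,0],[0,1,0],[0,1,0]]' --rotation '[[0,0,0],[0,0,0],[0,0,0],[0,0,0],[0,0,0]]' --grip '[-1,-1,-1,-1,-1]'

```text
time_s: 68.9
position: [0.4821, 0.2314, 0.1646]
tcp_rot: [[0.219, -0.002, 0.976], [-0.976, -0.0, 0.219], [0.0, -1.0, -0.002]]
force: [-0.8, 0.7, -0.2]
opening: 1.0
```

arm_command --translation '[[0,0,0],[0,0,0],[0,0,0],[0,0,0],[0,0,0]]' --rotation '[[0,0,0],[0,0,0],[0,0,0],[0,0,0],[0,0,0]]' --grip '[1,1,1,1,1]'

```text
time_s: 69.4
position: [0.4815, 0.2319, 0.1655]
tcp_rot: [[0.221, -0.001, 0.975], [-0.975, -0.001, 0.221], [0.0, -1.0, -0.001]]
force: [-4.5, -2.9, 3.1]
opening: 0.63
```

arm_command --translation '[[0,0,0],[0,0,0],[0,0,0],[0,0,0],[0,0,0]]' --rotation '[[0,0,0],[0,0,0],[0,0,0],[0,0,0],[0,0,0]]' --grip '[1,1,1,1,1]'

```text
time_s: 69.9
position: [0.4796, 0.2311, 0.165]
tcp_rot: [[0.222, -0.006, 0.975], [-0.975, -0.003, 0.222], [0.001, -1.0, -0.006]]
force: [-4.3, -3.4, 5.0]
opening: 0.567
```

Run:
```python
from h import *
print(st()['moment'])
```

```text
t 69.9 pos [0.4796 0.2311 0.165 ] F [-4.3 -3.4  5. ] open 0.567
[[ 0.222 -0.006  0.975]
 [-0.975 -0.003  0.222]
 [ 0.001 -1.    -0.006]]
[13.7 29.7 99.6 -0.1 51.1  1. ]
[-0.61085237  0.83332907  0.10452148]
```

Relative to the unscrewed stop (mark at 212.6°), the knob has now turned 160° = 2.80 rad, so the screw is fully down. The arm, however, is about 3° off its home stop, so I push it home while gripped.

arm_command --translation '[[0.02,0,0.016],[0.038,0,0.033],[0.038,0,0.033],[0.038,0,0.033]]' --rotation '[[0,0,0],[0,0,0],[0,0,0],[0,0,0]]' --grip '[1,1,1,1]'

```text
time_s: 70.3
position: [0.4809, 0.2298, 0.165]
tcp_rot: [[0.224, -0.009, 0.975], [-0.975, -0.001, 0.224], [-0.001, -1.0, -0.009]]
force: [-7.3, 1.4, 6.7]
opening: 0.57
```

Run:
```python
from h import *
print(st()['moment'])
```

```text
t 70.3 pos [0.4809 0.2298 0.165 ] F [-7.3  1.4  6.7] open 0.57
[[ 0.224 -0.009  0.975]
 [-0.975 -0.001  0.224]
 [-0.001 -1.    -0.009]]
[13.5 29.8 99.4  0.1 51.3  0.5]
[0.15697992 1.23015949 0.63775296]
```

arm_command --translation '[[0.015,0,0.013],[0.03,0,0.025],[0.03,0,0.025],[0.03,0,0.025]]' --rotation '[[0,-0.02,0],[0,-0.04,0],[0,-0.04,0],[0,-0.04,0]]' --grip '[1,1,1,1]'

```text
time_s: 70.7
position: [0.4824, 0.2288, 0.165]
tcp_rot: [[0.261, -0.011, 0.965], [-0.965, 0.001, 0.261], [-0.004, -1.0, -0.01]]
force: [-9.3, 3.6, 8.0]
opening: 0.568
```

Run:
```python
from h import *
print(st()['moment'])
```

```text
t 70.7 pos [0.4824 0.2288 0.165 ] F [-9.3  3.6  8. ] open 0.568
[[ 0.261 -0.011  0.965]
 [-0.965  0.001  0.261]
 [-0.004 -1.    -0.01 ]]
[13.3 29.9 99.2  0.3 51.5 -2. ]
[0.58108009 1.38134257 0.05185798]
```

arm_command --translation '[[0,0,0],[0,0,0],[0,0,0],[0,0,0],[0,0,0]]' --rotation '[[0,0,0],[0,0,0],[0,0,0],[0,0,0],[0,0,0]]' --grip '[-1,-1,-1,-1,-1]'

```text
time_s: 71.2
position: [0.4886, 0.2278, 0.1652]
tcp_rot: [[0.261, 0.001, 0.965], [-0.965, 0.0, 0.261], [0.0, -1.0, 0.001]]
force: [0.6, 0.5, 0.4]
opening: 0.931
```

arm_command --translation '[[0,-0.3,0],[0,-0.7,0],[0,-1,0],[0,-1,0],[0,-1,0]]' --rotation '[[0,0,0],[0,0,0],[0,0,0],[0,0,0],[0,0,0]]' --grip '[-1,-1,-1,-1,-1]'

```text
time_s: 71.7
position: [0.4881, 0.2278, 0.2453]
tcp_rot: [[0.261, 0.001, 0.965], [-0.965, 0.0, 0.261], [0.0, -1.0, 0.001]]
force: [-0.3, -0.6, -0.8]
opening: 1.0
```

Run:
```python
from h import *
s=st(); w=cam('wrist'); k=knob(w['img'],w['K'],w['R'],w['o']); print('now',k)
for n,a,m in(('start',69.2,[.4847,.2452]),('before',49.1,[.4846,.2452]),('now',k['ang'],k['mark'])):
    print(n,'centre',np.array(m)-.0135*np.array([np.cos(np.radians(a)),np.sin(np.radians(a))]))
```

```text
t 71.7 pos [0.4881 0.2278 0.2453] F [-0.3 -0.6 -0.8] open 1.0
[[ 0.261  0.001  0.965]
 [-0.965  0.     0.261]
 [ 0.    -1.     0.001]]
[13.1 23.5 94.5 -0.  61.9 -2. ]
now {'ang': np.float64(53.1), 'n': 135, 'mark': array([0.487 , 0.2433]), 'lid': array([0.4807, 0.2358]), 'res': 0.0011}
start centre [0.47990606 0.23257985]
before centre [0.475761   0.23499598]
now centre [0.47889433 0.23250426]
```

The lid is back within 1 mm of its start position over the mouth. The mark puts the screw about 0.02 rad (within measuring error) from fully down. The gripper is clear, so I hand in.

```bash
python3 -c "
from rig import bot
print(bot.hand_in())"
```

```text
the job is handed in; nothing more can be done
None
```

I did the job in the order asked and handed it in at about 72 s of robot time; no verdict came back. I unscrewed the lid and swung it aside. The three brass couplings on the mat (three were present) and the desiccant cartridge went into the canister. I then shut the cabinet, swung the lid back and screwed it down.

**Contents and door:** The last look into the canister showed all four pieces upright inside it. The rack and the mat were empty. The door bore on its stop with about 9 N, and later top views showed it shut. The oil bottle, screwdriver, bin and the purple and turquoise look-alikes had not moved in the top view.

**Lid:** The start picture suggests the lid began about 0.3 rad short of fully down, so I did not take the start as zero. By the knob's mark, it is now 159.5° from the unscrewed stop, which should be 160.4°. That puts it within about 0.02 rad of fully down, with a measuring error of about 3°.

**Checks that disagreed:**
- After the first tightening, the mark and the stop torque did not quite agree, so I gripped the knob again and turned further.
- That turning pulled the lid's arm about 3° off its home stop.
- I pushed it back, and the last close look put the lid within about 1 mm of its starting position.
- I did not tighten again after pushing the arm back.

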